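# Clear the loading stand and dose milling balls

## Robot

A 6-joint arm with a two-finger parallel gripper is mounted at the origin on a cart in front of the work surface, level with it; the furniture and walls round the work are solid. World frame = base frame: x ahead of the robot, y to its left, z up, the work surface at z = 0. Lengths are in m, angles in degrees, forces in N, time in s.
With the tool pointing down it reaches from about 0.4 to 0.825 m from the base axis. Payload 7 kg.
Tool frame: the origin (TCP) lies on the centre line of the jaws, within the pads' length; the fingertips stand 22 mm ahead of it and the grasp point (between the pads) lies 3 mm ahead of it; z points along the fingers, y is the line along which they close (so a half turn about z gives the same grasp; the last joint's range is limited). The gripper opens to 88 mm and grips with 3 to 60 N. Pads are 19 mm wide; open, the fingers measure 130 mm over their backs; the gripper's body (78 mm by 193 mm) begins 47 mm behind the grasp point.
Start: joints at [93.627, 20.546, 0.682, 0, -70.136, -16.507], TCP at [0.15, 0.658, 0.249] pointing down, gripper open.
Joint ranges: [-176.03, 176.03], [-82.01, 121.73], [-58.28, 71.71], [-173.87, 95.51], [-174.79, -0.11], [-173.66, 173.66]. Speed limits (degrees/s): [136.94, 136.94, 172.46, 180, 180, 180].

## Interface

Orientations are given as [roll, pitch, yaw] about the fixed x, y, z axes, in that order (R = Rz(yaw) Ry(pitch) Rx(roll)).
In Python, from plant import get_state, cams, r gives the robot as it stands.
- The arm moves only by the tool apply_moves, never from a script. Its argument "targets" is a list of rows, each an object with "dp": the shift along the world's x, y, z in m, a list of three; "yaw": the turn about the world's z in degrees. In form: [{"dp": [x, y, z], "yaw": yaw}, ...]. A call has 1 to 20 rows; each row is the pose to reach, as a shift and turn from the pose commanded when the call began; what a row does not reach only later rows make up. A row lasts 1/12 s, in which the tool goes at most 41.7 mm and 7.16 degrees, less where a joint would pass 70% of its speed; a pose out of reach is approached as far as the arm can. A call with a gripper value outside its range is refused whole. "grip" is the gripper command: -1 is fully open, 1 is shut, values between are in proportion, set as the call begins (left out, the last holds). The fingers move at their own pace and stop on an object; "squeeze" is the grip in N (left out, the last holds). Time passes only in rows, so rows that repeat a pose let the fingers close. It gives the time, the measured TCP pose, the force, the opening and the grip force at its end, in the units of the state.
- get_state(): the state, without advancing time (a new reading comes with each control period).
- cams.capture(name): name is "scene" or "top"; returns a dict with "image" (420x560x3 uint8, red, green, blue), "range_z" (420x560 float32, m along the optical axis (not along the pixel's ray), 0 where there is no reading), "fx", "fy", "cx", "cy" (pixels), "k1" (the pictures are not rectified: a ray, as slopes to the right and down, at radius r is drawn at 1 + k1 r^2 times it, then the intrinsics apply), "R" (3x3) and "t" (3): a world point X has camera coordinates R X + t. Camera axes: x right, y down, z forward; pixel columns grow to the right and rows downward; lengths in m; the calibration is good to about 2 mm. A picture is of the moment at which its call begins.
- r.close_job(): hands the job in; it is judged then, once.
The state is a dict: "time_s": time; "joints": joint angles; "qd": joint speeds; "joint_torque": joint torques, N m; "tcp_pos": TCP position; "eef_rot": TCP orientation; "contact_force": force on the tool from outside, world axes, zero at the start; "moment": the same for the moment, N m; "gripper_width": finger opening in m; "gripper_force": force on a finger pad.
Only numpy, scipy, OpenCV 4.12 (cv2) and the standard library are available. Lean on these libraries where they do the work, as an engineer would, in place of code of your own. Each camera call takes 0.05 s, during which the arm holds its last target. There are 200 camera calls.

## Task

Get the stand ready for the ball mill: with the scraper block, wipe every loose chip off the plate into the trough at its far end (the chips are sharp, so keep the fingers off them), set the scraper upright back on the worktop, and then stand the beaker on the cleared plate. Tip the dosing cup over the beaker until a ball starts to roll, hold that angle for a second while it drops, and go on little by little until all the balls but the reference ball in the rearmost slot are in the beaker. Then set the cup, with the reference ball still in its slot, upright back on the worktop, and leave the bottle, jar and tape where they are.

Things in the scene. Friction and masses are not known exactly. Their poses are not given: they have to be found in the camera images.
- stand: Fixed grey-framed aluminium stand, 207 x 104 mm. Origin: centre of its underside, on the worktop; x along it away from the robot, y left, z up. Plate top z = 30 mm for x = -98 to 31; beyond it an open chip trough, x = 31 to 98, floor z = 5. Inside width y = -47 to 47. Fences: sides and near end to z = 40 mm, far end to z = 48; none between plate and trough.
- plate_centre (a point): Middle of the plate's top face, 36 mm towards the robot from the stand's origin and 30 mm above the worktop; same axes as the stand.
- trough_floor (a point): Middle of the chip trough's floor, 63 mm beyond the stand's origin and 5 mm above the worktop.
- scraper: Loose grey scraper block, 0.2 to 0.33 kg, standing on its rubber sole. Origin: centre of its underside, z up. Weighted foot 50 mm (x) by 84 mm (y), 26 mm high; on it an upright grip bar 16 mm thick (x), 50 mm wide (y), top at z = 90 mm. The wide faces (-x and +x) push chips; it fits between the stand's side fences with 5 mm to spare each side.
- beaker: Loose small glass beaker, 0.08 to 0.13 kg, empty, straight-sided, 80 mm high, 68 mm across, about 62 mm across inside, floor 4 mm thick. Origin at the centre of its underside, z up.
- cup: Loose aluminium trough, 99 mm long (x -48 to 51), 29 mm wide (y), 44 mm high, 0.2 kg. Origin: mid underside, z up; x to the closed back wall; the open front (-x) faces the robot at the start. Sides flat, 3 mm. Floor z = 16 mm has cross slots at x = -36, -12, 12, 36 mm (6, 9, 12, 16 mm wide), one ball each; tipped front down, a ball leaves its slot at about 17, 27, 37, 54 degrees respectively.
- cup_lip (a point): Middle of the dosing cup's front edge at floor height (47 mm before the cup's origin, 16 mm above its underside), over which the balls roll out.
- ball_a_center (a point): A polished tungsten carbide ball, 20 mm across, 62 g; this point is its centre. It starts in the dosing cup's first (front) slot (may be absent).
- ball_b_center (a point): A polished tungsten carbide ball, 20 mm across, 62 g; this point is its centre. It starts in the dosing cup's second slot (may be absent).
- ball_c_center (a point): A polished tungsten carbide ball, 20 mm across, 62 g; this point is its centre. It starts in the dosing cup's third slot (may be absent).
- ball_d_center (a point): The reference ball, the same 20 mm, 62 g ball, in the cup's rearmost, widest slot; this point is its centre. It stays there.
- stain_bottle: Bystander: brown bottle with red cap, 52 mm across, 105 mm high, beyond the stand to the right. Origin under its centre.
- sample_jar: Bystander: white screw jar, 56 mm across, 62 mm high, beyond the stand to the right. Origin under its centre.
- tape_roll: Bystander: roll of yellow tape lying flat, 74 mm across, 20 mm high, to the right, between the lamp supply and the microscope. Origin under its centre.
- chip_0: A loose dark steel chip with sharp edges, 18 x 14 x 8 mm, 12 g, lying on the stand's plate at the start, between 40 mm short of and 20 mm beyond the stand's origin along x (may be absent). Origin at the centre of its underside.
- chip_1: A loose dark steel chip with sharp edges, 20 x 12 x 8 mm, 12 g, lying on the stand's plate at the start, between 40 mm short of and 20 mm beyond the stand's origin along x (may be absent). Origin at the centre of its underside.
- chip_2: A loose dark steel chip with sharp edges, 16 x 16 x 8 mm, 12 g, lying on the stand's plate at the start, between 40 mm short of and 20 mm beyond the stand's origin along x (may be absent). Origin at the centre of its underside.
- chip_3: A loose dark steel chip with sharp edges, 22 x 13 x 8 mm, 12 g, lying on the stand's plate at the start, between 40 mm short of and 20 mm beyond the stand's origin along x (may be absent). Origin at the centre of its underside.
There are look-alikes about, which are no part of the job. There is more than one size of the cup; the job needs the larger.

How it is judged:
By the outcome, as a careful person would: the job done as asked, in the order asked, and still so for the second after the job is handed in, with the robot touching nothing.
Of ball_a, ball_b, ball_c only 2 to 3 are there at a start; the rules pass over those that are not, and their reading is None.
Of chip_0, chip_1, chip_2, chip_3 only 2 to 4 are there at a start; the rules pass over those that are not, and their reading is None.
At some moment in a run one of beaker, scraper may be knocked a few centimetres aside while the robot is not near it.
It also fails if it takes over 210 s, if anything falls off the work surface, if the arm or the gripper's body presses on something with over 40 N, if the wrist force passes 120 N, or if a joint passes its speed limit or range.

## Working session

There is one attempt and no reset: what is moved stays moved. The work goes in short steps, Python scripts to look and compute and a tool call to move; the robot and the scene stay as the last step left them, time stands still between calls to the robot, and variables do not carry over. Pictures are saved under pics/ and viewed, at most 14 in all, crops included, and the job is handed in when it is done.

Besides the shell and the picture viewer there is one more tool, called by a JSON object that holds its "api" and its "payload". apply_moves: Moves the arm, as the interface text tells. Its arguments: {"type":"object","properties":{"targets":{"type":"array","items":{"type":"object","properties":{"dp":{"type":"array","items":{"type":"number"}},"yaw":{"type":"number"}}}},"grip":{"type":"number"},"squeeze":{"type":"number"}},"required":["targets"]}

```bash
ls -la; mkdir -p pics; cat > h.py <<'E'
import numpy as np, cv2
from plant import get_state, cams, r
def und(c,u,v):
    x=(np.asarray(u,float)-c['cx'])/c['fx'];y=(np.asarray(v,float)-c['cy'])/c['fy'];X,Y=x,y
    for _ in range(15):
        s=1+c['k1']*(X*X+Y*Y);X,Y=x/s,y/s
    return X,Y
def ray(c,u,v,z):  # onto plane z
    X,Y=und(c,u,v);d=np.stack([X,Y,np.ones_like(X)],-1)@c['R'];o=-c['R'].T@c['t']
    k=(z-o[2])/d[...,2];return o+d*k[...,None]
def pts(c):
    v,u=np.mgrid[0:420,0:560];X,Y=und(c,u,v);Z=c['range_z']
    P=(np.stack([X*Z,Y*Z,Z],-1)-c['t'])@c['R'];P[Z==0]=np.nan;return P
def proj(c,p):
    q=c['R']@np.asarray(p,float)+c['t'];x,y=q[:2]/q[2];s=1+c['k1']*(x*x+y*y)
    return c['fx']*x*s+c['cx'],c['fy']*y*s+c['cy']
def save(c,n,box=None,f=1):
    im=c['image'][...,::-1]
    if box: im=im[box[1]:box[3],box[0]:box[2]]
    cv2.imwrite('pics/'+n+'.png',cv2.resize(im,None,fx=f,fy=f,interpolation=cv2.INTER_CUBIC))
E
python3 - <<'E'
from h import *
for n in('scene','top'):
    c=cams.capture(n);save(c,n+'0',None,1.42);print(n,-c['R'].T@c['t'],c['R'].round(3).tolist(),c['fx'],c['k1'])
print(get_state())
E
```

```text
total 12
drwxr-xr-x  3 agent agent 4096 Dec  3 20:55 .
drwxr-xr-x 23 root  root  4096 Dec  3 20:55 ..
drwxr-xr-x  2 agent agent 4096 Dec  3 20:55 pics
scene [0.66810695 0.97290529 0.89949144] [[-0.995, 0.096, -0.009], [0.07, 0.654, -0.754], [-0.067, -0.751, -0.657]] 420.6272685307617 -0.01347816662502614
top [0.44796038 0.02643964 1.37168274] [[0.01, -1.0, -0.013], [-0.994, -0.008, -0.107], [0.107, 0.013, -0.994]] 410.19631719340066 -0.05726729774256071
{'time_s': 0.1, 'joints': array([ 9.36257459e+01,  2.05881114e+01,  6.40481087e-01, -1.72519765e-02,
       -7.01370035e+01, -1.65059478e+01]), 'qd': array([-0.088829  , -0.06315489,  0.0522589 ,  0.11118663,  0.0509724 ,
        0.12893592]), 'joint_torque': array([-1.58536190e-03, -5.84163845e+01,  2.93746966e+01,  7.01535702e+00,
        1.01955087e-02, -4.50017239e-05]), 'tcp_pos': array([0.15041302, 0.65761996, 0.24772016]), 'eef_rot': array([ 1.79914246e+02, -8.49730969e-03, -1.28860692e+01]), 'contact_force': array([-0.11044545, -0.6882306 ,  0.06826657]), 'moment': array([-0.05037426,  0.02181255, -0.00813977]), 'gripper_force': 0.0, 'gripper_width': 0.08740586099796872}
```

View pics/scene0.png

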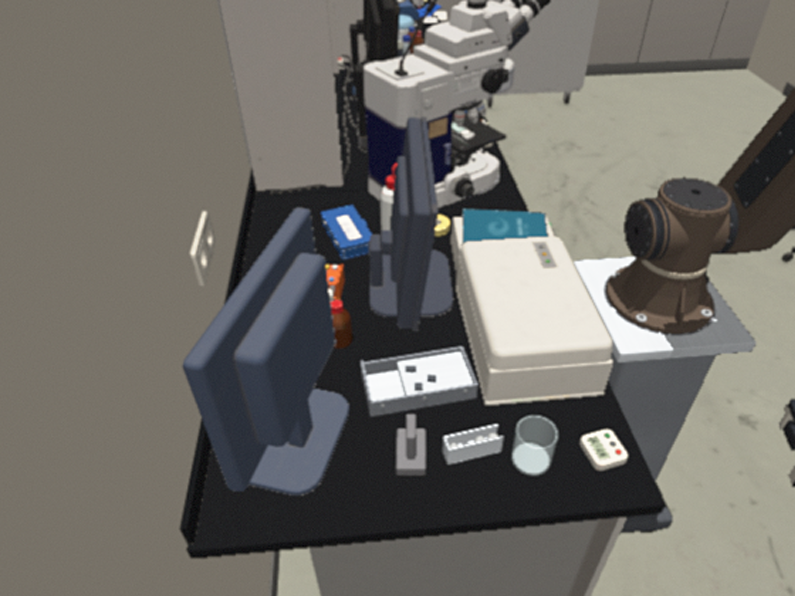

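View pics/top0.png

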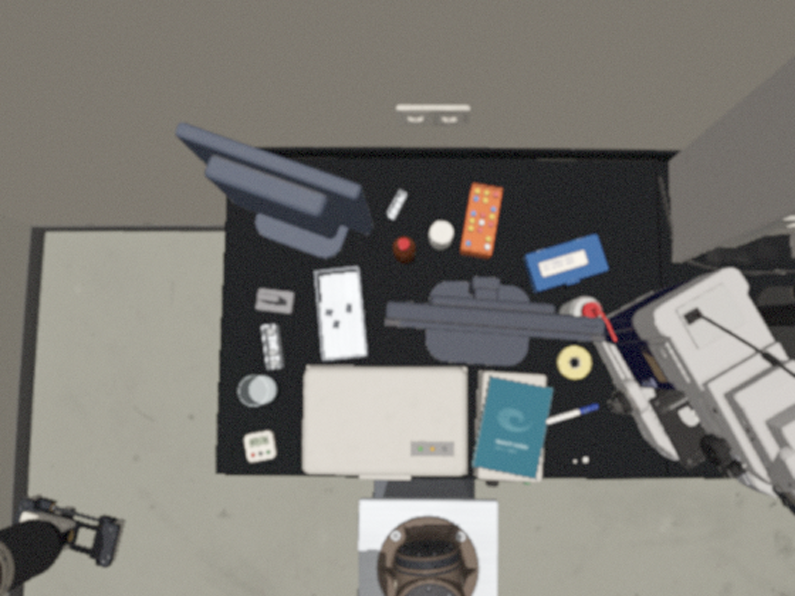

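```bash
python3 - <<'E'
from h import *
c=cams.capture('top');s=cams.capture('scene')
a=cv2.resize(c['image'][120:340,150:330,::-1],None,fx=2.7,fy=2.7,interpolation=cv2.INTER_CUBIC)
cv2.imwrite('pics/topcrop.png',a)
save(s,'scenecrop',(220,210,460,350),3.3)
np.savez('c0.npz',**{k:c[k] for k in c});np.savez('s0.npz',**{k:s[k] for k in s})
P=pts(c);S=pts(s)
# heights map
for nm,(u,v) in dict(stand=(240,220),lamp=(270,295),mon=(300,225),box=(270,320)).items(): print(nm,P[v,u].round(3))
E
```

```text
stand [0.58  0.205 0.027]
lamp [0.346 0.096 0.138]
mon [0.54  0.011 0.32 ]
box [0.273 0.095 0.138]
```

View pics/topcrop.png

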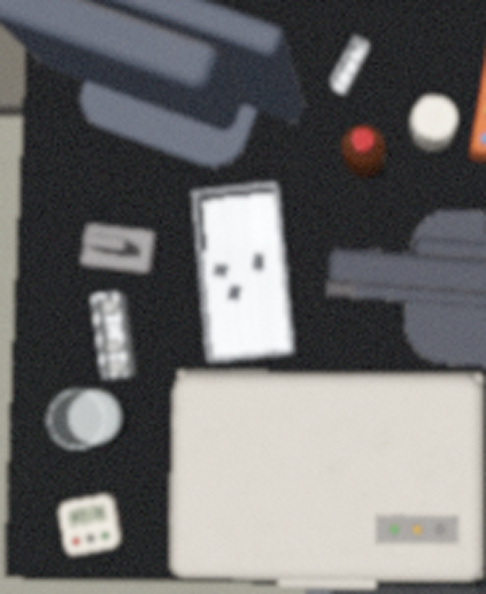

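View pics/scenecrop.png

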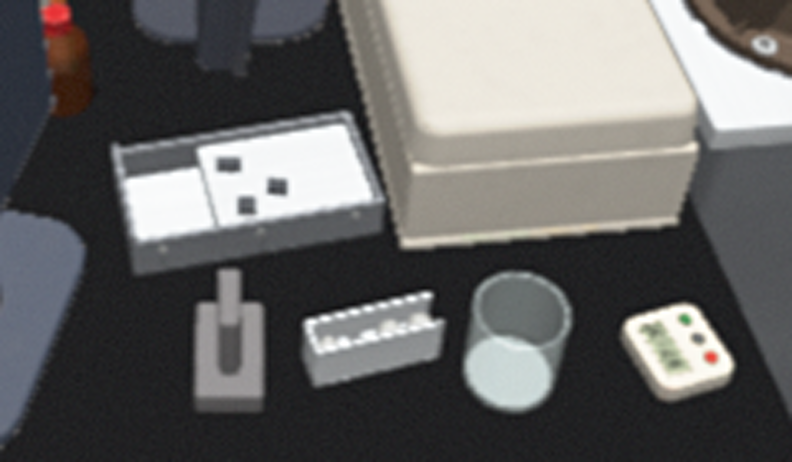

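The pictures show these items, at crop pixels in topcrop:
- Stand at (242,270), with 3 dark chips at (222,270), (235,293) and (258,262).
- Scraper at (118,248), beaker at (84,419), timer at (88,524).
- Cup candidates: one at (112,335), and a look-alike at (350,65) beyond the bottle.

Next I measure them all, including which cup is larger.

```bash
cat > seg.py <<'E'
from h import *
def box(c,m,z):
    """min-area rect of mask contour cast on plane z -> centre, sizes, angle of long side"""
    cs,_=cv2.findContours(m.astype(np.uint8),cv2.RETR_EXTERNAL,cv2.CHAIN_APPROX_NONE)
    k=max(cs,key=cv2.contourArea)[:,0];W=ray(c,k[:,0],k[:,1],z)[:,:2]
    (cx,cy),(w,h),a=cv2.minAreaRect((W*1000).astype(np.float32))
    if w<h:w,h,a=h,w,a+90
    return round(cx/1e3,4),round(cy/1e3,4),round(w,1),round(h,1),round((a+90)%180-90,1)
E
python3 - <<'E'
from seg import *
for n in('c0','s0'):
    c=dict(np.load(n+'.npz'));P=pts(c);g=c['image'].astype(int)
    x,y,z=P[...,0],P[...,1],P[...,2];br=g.max(-1)
    print(n)
    def reg(x0,x1,y0,y1): return (x>x0)&(x<x1)&(y>y0)&(y<y1)
    # approx via depth clouds: connected components of non-black stuff
    for name,(u,v) in dict(stand=(242,270),scraper=(118,248),cup=(112,335),beaker=(84,419),small=(350,65)).items():
        if n=='c0':
            p=ray(c,150+u/2.7,120+v/2.7,0.02);
            m=(br>75)&reg(p[0]-.13,p[0]+.13,p[1]-.13,p[1]+.13)
            q,l=cv2.connectedComponents(m.astype(np.uint8));L=l[int(120+v/2.7),int(150+u/2.7)]
            mm=l==L
            print(name,p.round(3),mm.sum(),[box(c,mm,zz) for zz in(0,.03,.044,.08)],'zmax',np.nanpercentile(z[mm],[5,50,98]).round(3))
# obstacle map: max height in 5cm cells
A=np.concatenate([pts(dict(np.load(n+'.npz'))).reshape(-1,3) for n in('c0','s0')]);A=A[np.isfinite(A[:,0])]
print('cols y:',np.arange(.55,-.2,-.05).round(2))
for X in np.arange(.95,.1,-.05):
    row=[]
    for Y in np.arange(.55,-.2,-.05):
        m=(abs(A[:,0]-X)<.025)&(abs(A[:,1]-Y)<.025)&(A[:,2]<.8)
        row.append('%4d'%(1000*np.percentile(A[m,2],97)) if m.sum()>3 else '   .')
    print('%.2f'%X,*row)
E
```

```text
c0
stand [0.581 0.207 0.02 ] 2207 [(0.5828, 0.2105, 223.3, 114.2, 6.5), (0.5799, 0.2065, 218.4, 111.7, 6.5), (0.5785, 0.2046, 216.1, 110.6, 6.5), (0.5749, 0.1998, 210.2, 107.6, 6.5)] zmax [-0.     0.028  0.045]
scraper [0.607 0.362 0.02 ] 443 [(0.6111, 0.3693, 92.3, 58.2, 83.7), (0.6075, 0.3618, 90.3, 56.9, 83.7), (0.6058, 0.3583, 89.3, 56.3, 83.7), (0.6015, 0.3493, 86.9, 54.8, 83.7)] zmax [-0.001  0.026  0.092]
cup [0.5   0.365 0.02 ] 441 [(0.5015, 0.3715, 112.9, 45.6, 9.6), (0.5003, 0.3639, 110.5, 44.6, 9.6), (0.4998, 0.3604, 109.3, 44.1, 9.6), (0.4984, 0.3513, 106.3, 42.9, 9.6)] zmax [-0.003  0.024  0.046]
beaker [0.397 0.396 0.02 ] 544 [(0.3968, 0.4041, 98.0, 73.0, -89.2), (0.3979, 0.3959, 95.9, 71.4, -89.2), (0.3984, 0.392, 94.9, 70.7, -89.2), (0.3998, 0.3821, 92.3, 68.8, -89.2)] zmax [-0.003  0.012  0.08 ]
small [0.841 0.077 0.02 ] 196 [(0.8481, 0.0812, 80.3, 31.0, -25.3), (0.8394, 0.08, 78.6, 30.3, -25.3), (0.8353, 0.0795, 77.7, 30.0, -25.3), (0.8248, 0.078, 75.6, 29.2, -25.3)] zmax [-0.003  0.007  0.032]
s0
cols y: [ 0.55  0.5   0.45  0.4   0.35  0.3   0.25  0.2   0.15  0.1  
[... 689 characters left out ...]
   41   43    3   39   38   40  324  327  327  326  327  327
0.50    .    2    2   42   43    3   40   39   40    3    3  321  324  324  325
0.45    .    2    1   77   43    3  144  145  146  145  145  146  145   94  100
0.40    .    3   48   78   78    3  145  147  147  147  147  147  147  134  102
0.35    .    1    1   78   58    3  145  147  147  146  146  147  146  135  103
0.30    .    2    2   20   18    2  145  146  146  146  146  147  147  135  102
0.25    .    2    2   21   20    3  145  146  146  146  146  146  146  134  102
0.20    .    1    2    3    3    2    2    4  112  112  114    4    2   88   90
0.15  336    .    .    .    .    .    .    .    3    3    3    3    3    3    4
```

```bash
cat > meas.py <<'E'
from h import *
def cloud(c,reg,zr):
    P=pts(c).reshape(-1,3);m=(P[:,0]>reg[0])&(P[:,0]<reg[1])&(P[:,1]>reg[2])&(P[:,1]<reg[3])&(P[:,2]>zr[0])&(P[:,2]<zr[1])
    return P[m]
def rect(Q):
    if len(Q)<4: return None
    (cx,cy),(w,h),a=cv2.minAreaRect((Q[:,:2]*1000).astype(np.float32))
    if w<h:w,h,a=h,w,a+90
    return len(Q),round(cx/1e3,4),round(cy/1e3,4),round(w,1),round(h,1),round((a+90)%180-90,1)
E
python3 - <<'E'
from meas import *
for n in('c0','s0'):
    c=dict(np.load(n+'.npz'));print(n)
    for nm,reg,zr in [('foot',(.54,.67,.29,.43),(.019,.032)),('bar',(.54,.67,.29,.43),(.08,.1)),('cup top',(.43,.56,.3,.42),(.038,.05)),('cup all',(.43,.56,.3,.42),(.012,.05)),('beaker rim',(.33,.45,.31,.45),(.072,.09)),('fence40',(.45,.72,.12,.28),(.035,.05)),('plate',(.45,.72,.12,.28),(.024,.034)),('trough',(.6,.72,.14,.28),(.0035,.012)),('small',(.78,.9,.03,.13),(.02,.05))]:
        Q=cloud(c,reg,zr);print(nm,rect(Q),Q.mean(0).round(4) if len(Q) else '')
    Q=cloud(c,(.33,.45,.31,.45),(.074,.09))
    if len(Q)>5:
        A=np.c_[2*Q[:,:2],np.ones(len(Q))];s=np.linalg.lstsq(A,(Q[:,:2]**2).sum(1),rcond=None)[0];print('rim circle',s[:2],np.sqrt(s[2]+s[0]**2+s[1]**2))
    Q=cloud(c,(.6,.85,.1,.4),(.06,.5));i=np.argsort(Q[:,0])[:12];print('mon1 nearest',Q[i].round(3).tolist())
    for y0 in(.15,.2,.25,.3): 
        q=Q[abs(Q[:,1]-y0)<.02]; print(y0,'minx',q[np.argmin(q[:,0])].round(3) if len(q) else '', 'minz',q[np.argmin(q[:,2])].round(3) if len(q) else '')
    Q=cloud(c,(.48,.68,-.1,.16),(.06,.5));i=np.argsort(-Q[:,1])[:10];print('mon2 leftmost',Q[i].round(3).tolist())
E
```

```text
c0
foot (275, 0.5883, 0.3654, 93.0, 84.9, -5.9) [0.6048 0.3585 0.0252]
bar (82, 0.6089, 0.3633, 49.5, 15.9, 83.4) [0.6086 0.3618 0.0888]
cup top (80, 0.4891, 0.3656, 123.8, 51.8, -6.4) [0.5    0.3658 0.0433]
cup all (318, 0.4899, 0.3666, 125.2, 53.4, -5.7) [0.4991 0.3655 0.0303]
beaker rim (72, 0.3996, 0.3885, 65.9, 64.3, 46.6) [0.3999 0.3918 0.0781]
fence40 (382, 0.5799, 0.2055, 207.9, 104.7, 6.5) [0.5787 0.2059 0.0398]
plate (1022, 0.5777, 0.2045, 203.1, 103.9, 6.9) [0.5461 0.2021 0.0293]
trough (406, 0.661, 0.2099, 135.3, 116.1, -89.6) [0.6538 0.213  0.0062]
small (40, 0.8424, 0.0789, 61.2, 19.3, -28.7) [0.8443 0.0775 0.0276]
rim circle [0.40015587 0.38933255] 0.03229493105727429
mon1 nearest [[0.6, 0.35, 0.076], [0.6, 0.353, 0.075], [0.601, 0.341, 0.072], [0.601, 0.346, 0.093], [0.601, 0.359, 0.065], [0.601, 0.363, 0.064], [0.601, 0.343, 0.092], [0.602, 0.35, 0.09], [0.602, 0.356, 0.09], [0.602, 0.366, 0.089], [0.602, 0.34, 0.064], [0.602, 0.36, 0.089]]
0.15 minx [0.745 0.142 0.31 ] minz [0.757 0.164 0.107]
0.2 minx [0.725 0.218 0.304] minz [0.771 0.199 0.102]
0.25 minx [0.729 0.
[... 1001 characters left out ...]
], [0.6, 0.372, 0.09], [0.6, 0.35, 0.089], [0.6, 0.372, 0.087], [0.601, 0.353, 0.089], [0.601, 0.356, 0.088], [0.601, 0.378, 0.091], [0.601, 0.379, 0.084], [0.601, 0.38, 0.09], [0.601, 0.382, 0.085], [0.601, 0.36, 0.09], [0.602, 0.362, 0.09]]
0.15 minx [0.745 0.146 0.302] minz [0.746 0.146 0.294]
0.2 minx [0.725 0.218 0.156] minz [0.725 0.22  0.154]
0.25 minx [0.727 0.231 0.182] minz [0.73  0.233 0.15 ]
0.3 minx [0.745 0.28  0.258] minz [0.783 0.309 0.06 ]
mon2 leftmost [[0.539, 0.092, 0.285], [0.532, 0.091, 0.311], [0.536, 0.091, 0.278], [0.537, 0.091, 0.293], [0.557, 0.091, 0.228], [0.534, 0.091, 0.29], [0.55, 0.091, 0.306], [0.541, 0.09, 0.256], [0.544, 0.09, 0.278], [0.567, 0.09, 0.261]]
```

{"api": "apply_moves", "payload": {"targets": [{"dp": [0.457, -0.294, 0], "yaw": -83}, {"dp": [0.457, -0.294, 0], "yaw": -83}, {"dp": [0.457, -0.294, 0], "yaw": -83}, {"dp": [0.457, -0.294, 0], "yaw": -83}, {"dp": [0.457, -0.294, 0], "yaw": -83}, {"dp": [0.457, -0.294, 0], "yaw": -83}, {"dp": [0.457, -0.294, 0], "yaw": -83}, {"dp": [0.457, -0.294, 0], "yaw": -83}, {"dp": [0.457, -0.294, 0], "yaw": -83}, {"dp": [0.457, -0.294, 0], "yaw": -83}, {"dp": [0.457, -0.294, 0], "yaw": -83}, {"dp": [0.457, -0.294, 0], "yaw": -83}, {"dp": [0.457, -0.294, 0], "yaw": -83}, {"dp": [0.457, -0.294, 0], "yaw": -83}, {"dp": [0.457, -0.294, 0], "yaw": -83}, {"dp": [0.457, -0.294, 0], "yaw": -83}, {"dp": [0.457, -0.294, 0], "yaw": -83}, {"dp": [0.457, -0.294, 0], "yaw": -83}], "grip": -1}}

```text
time_s: 1.7
tcp_pos: [0.6065, 0.365, 0.2488]
eef_rot: [-180.0, 0.0, -95.8]
contact_force: [0.5, 0.6, 0.1]
gripper_width: 0.0875
gripper_force: 0.0
```

```bash
python3 - <<'E'
from meas import *
# chips in stand frame from both saved views, and compare stand
o=np.array([.580,.206]);a=np.radians(6.5);R=np.array([[np.cos(a),np.sin(a)],[-np.sin(a),np.cos(a)]])
for n in('c0','s0'):
    c=dict(np.load(n+'.npz'));g=cv2.cvtColor(c['image'],cv2.COLOR_RGB2GRAY)
    v,u=np.mgrid[0:420,0:560];W=ray(c,u,v,.034)[...,:2];L=(W-o)@R.T*1000
    m=((g<110)&(abs(L[...,1])<44)&(L[...,0]>-94)&(L[...,0]<28)).astype(np.uint8)
    k,_,st,ce=cv2.connectedComponentsWithStats(m)
    for i in range(1,k):
        if st[i,4]>5: print(n,st[i],L[int(round(ce[i,1])),int(round(ce[i,0]))].round(1))
s=get_state();print(s['tcp_pos'],s['eef_rot'],s['joints'].round(1))
c=cams.capture('scene');print(rect(cloud(c,(.5,.72,.25,.48),(.08,.094))))
E
```

```text
s0 [286 259   6   3  16] [  7.2 -15.1]
s0 [302 265   4   4  15] [-27.9  15.1]
s0 [293 270   4   5  13] [ 3.4 30. ]
[0.6065281  0.36497147 0.24881546] [-1.79995813e+02  1.55852017e-02 -9.57822052e+01] [ 46.8  23.6   5.4  -0.  -71.7 -52.5]
(115, 0.6066, 0.3643, 51.8, 14.1, 83.7)
```

{"api": "apply_moves", "payload": {"targets": [{"dp": [0, -0.001, -0.08], "yaw": -0.4}, {"dp": [0, -0.001, -0.08], "yaw": -0.4}, {"dp": [0, -0.001, -0.1], "yaw": -0.4}, {"dp": [0, -0.001, -0.12], "yaw": -0.4}, {"dp": [0, -0.001, -0.14], "yaw": -0.4}, {"dp": [0, -0.001, -0.155], "yaw": -0.4}, {"dp": [0, -0.001, -0.165], "yaw": -0.4}, {"dp": [0, -0.001, -0.165], "yaw": -0.4}, {"dp": [0, -0.001, -0.165], "yaw": -0.4}]}}

```text
time_s: 2.5
tcp_pos: [0.6072, 0.3635, 0.0838]
eef_rot: [180.0, -0.0, -96.2]
contact_force: [-0.9, 0.4, -0.0]
gripper_width: 0.0875
gripper_force: 0.0
```

{"api": "apply_moves", "payload": {"targets": [{"dp": [0, 0, 0], "yaw": 0}, {"dp": [0, 0, 0], "yaw": 0}, {"dp": [0, 0, 0], "yaw": 0}, {"dp": [0, 0, 0], "yaw": 0}, {"dp": [0, 0, 0], "yaw": 0}, {"dp": [0, 0, 0], "yaw": 0}, {"dp": [0, 0, 0], "yaw": 0}, {"dp": [0, 0, 0], "yaw": 0}, {"dp": [0, 0, 0], "yaw": 0}, {"dp": [0, 0, 0], "yaw": 0}], "grip": 1, "squeeze": 35}}

```text
time_s: 3.33
tcp_pos: [0.6075, 0.363, 0.0835]
eef_rot: [180.0, -0.0, -96.3]
contact_force: [-0.2, 0.2, -0.1]
gripper_width: 0.0264
gripper_force: 0.0
```

{"api": "apply_moves", "payload": {"targets": [{"dp": [0, 0, 0], "yaw": 0}, {"dp": [0, 0, 0], "yaw": 0}, {"dp": [0, 0, 0], "yaw": 0}, {"dp": [0, 0, 0], "yaw": 0}, {"dp": [0, 0, 0.01], "yaw": 0}, {"dp": [0, 0, 0.03], "yaw": 0}, {"dp": [0, 0, 0.06], "yaw": 0}, {"dp": [0, 0, 0.08], "yaw": 0}, {"dp": [0, 0, 0.08], "yaw": 0}]}}

```text
time_s: 4.08
tcp_pos: [0.6096, 0.3644, 0.1698]
eef_rot: [-179.7, 0.3, -96.2]
contact_force: [0.5, -0.0, -0.4]
gripper_width: 0.0159
gripper_force: 35.0
```

{"api": "apply_moves", "payload": {"targets": [{"dp": [-0.02, -0.034, 0], "yaw": 4}, {"dp": [-0.04, -0.068, 0], "yaw": 8}, {"dp": [-0.06, -0.102, 0], "yaw": 12.8}, {"dp": [-0.08, -0.136, 0], "yaw": 12.8}, {"dp": [-0.09, -0.153, 0], "yaw": 12.8}, {"dp": [-0.097, -0.165, 0], "yaw": 12.8}, {"dp": [-0.097, -0.165, 0], "yaw": 12.8}, {"dp": [-0.097, -0.165, 0], "yaw": 12.8}, {"dp": [-0.097, -0.165, 0], "yaw": 12.8}]}}

```text
time_s: 4.83
tcp_pos: [0.5113, 0.1989, 0.1639]
eef_rot: [-179.9, 0.0, -83.5]
contact_force: [1.2, -0.2, -0.9]
gripper_width: 0.0157
gripper_force: 35.0
```

```bash
python3 - <<'E'
from meas import *
s=get_state();print(s['tcp_pos'],s['eef_rot'],s['gripper_width'],s['gripper_force'],s['contact_force'])
c=cams.capture('scene');save(c,'p1',(220,210,420,350),4)
for n in('scene','top'):
    c=cams.capture(n);print(n,'foot top',rect(cloud(c,(.44,.6,.13,.27),(.1,.114))))
    Q=cloud(c,(.45,.72,.12,.28),(.035,.05));Q=Q[Q[:,0]>.45];print(rect(Q))
E
```

```text
[0.51127039 0.1988805  0.16386605] [-1.79944247e+02  2.80133937e-02 -8.34653468e+01] 0.015668622083885534 34.990400075912476 [ 1.24904799 -0.24808754 -0.86183964]
scene foot top (382, 0.4909, 0.2054, 137.1, 86.6, -84.7)
(499, 0.5679, 0.1994, 230.8, 148.7, 1.1)
top foot top (109, 0.4814, 0.188, 122.1, 57.2, -44.2)
(207, 0.5797, 0.2055, 207.3, 104.7, 6.7)
```

View pics/p1.png

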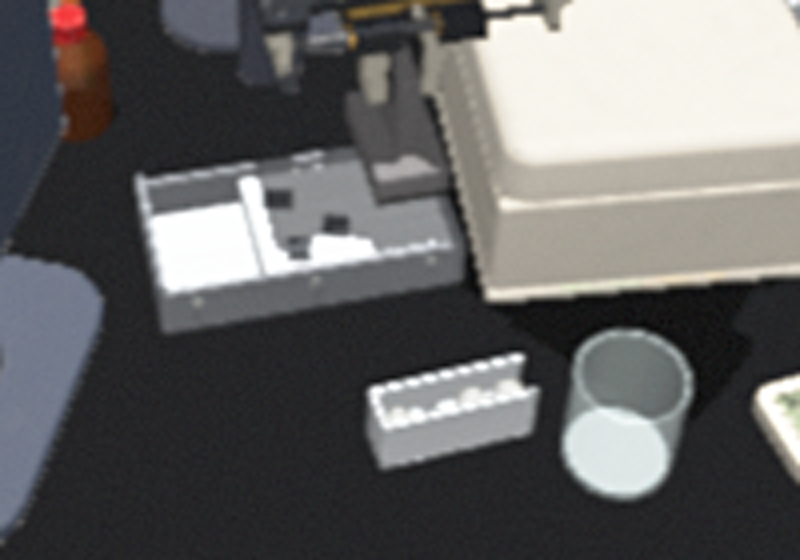

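{"api": "apply_moves", "payload": {"targets": [{"dp": [-0.001, -0.001, -0.015], "yaw": 0}, {"dp": [-0.001, -0.001, -0.03], "yaw": 0}, {"dp": [-0.001, -0.001, -0.038], "yaw": 0}, {"dp": [-0.001, -0.001, -0.042], "yaw": 0}, {"dp": [-0.001, -0.001, -0.045], "yaw": 0}, {"dp": [-0.001, -0.001, -0.047], "yaw": 0}, {"dp": [-0.001, -0.001, -0.047], "yaw": 0}]}}

```text
time_s: 5.57
tcp_pos: [0.5096, 0.1972, 0.1165]
eef_rot: [-180.0, -0.0, -83.5]
contact_force: [-0.9, 0.3, -2.2]
gripper_width: 0.0157
gripper_force: 35.0
```

{"api": "apply_moves", "payload": {"targets": [{"dp": [0.001, 0.001, -0.002], "yaw": 0}, {"dp": [0.001, 0.001, -0.003], "yaw": 0}, {"dp": [0.001, 0.001, -0.004], "yaw": 0}, {"dp": [0.001, 0.001, -0.004], "yaw": 0}, {"dp": [0.001, 0.001, -0.004], "yaw": 0}]}}

```text
time_s: 5.98
tcp_pos: [0.511, 0.1984, 0.1134]
eef_rot: [-179.9, 0.0, -83.5]
contact_force: [-0.1, 1.5, 4.3]
gripper_width: 0.0157
gripper_force: 35.0
```

{"api": "apply_moves", "payload": {"targets": [{"dp": [0.005, 0.0006, 0], "yaw": 0}, {"dp": [0.01, 0.0012, 0], "yaw": 0}, {"dp": [0.015, 0.0017, 0], "yaw": 0}, {"dp": [0.02, 0.0023, 0], "yaw": 0}, {"dp": [0.025, 0.0029, 0], "yaw": 0}, {"dp": [0.03, 0.0035, 0], "yaw": 0}, {"dp": [0.035, 0.004, 0], "yaw": 0}, {"dp": [0.04, 0.0046, 0], "yaw": 0}]}}

```text
time_s: 6.65
tcp_pos: [0.5501, 0.2025, 0.1134]
eef_rot: [180.0, -0.0, -83.5]
contact_force: [-11.0, 1.1, 14.5]
gripper_width: 0.0155
gripper_force: 35.0
```

{"api": "apply_moves", "payload": {"targets": [{"dp": [0.005, 0.0006, 0], "yaw": 0}, {"dp": [0.01, 0.0012, 0], "yaw": 0}, {"dp": [0.015, 0.0017, 0], "yaw": 0}, {"dp": [0.02, 0.0023, 0], "yaw": 0}, {"dp": [0.025, 0.0029, 0], "yaw": 0}, {"dp": [0.03, 0.0035, 0], "yaw": 0}, {"dp": [0.035, 0.004, 0], "yaw": 0}, {"dp": [0.04, 0.0046, 0], "yaw": 0}, {"dp": [0.04, 0.0046, 0], "yaw": 0}]}}

```text
time_s: 7.4
tcp_pos: [0.5914, 0.2077, 0.1133]
eef_rot: [-179.9, 0.0, -83.5]
contact_force: [-1.0, 1.7, 6.1]
gripper_width: 0.0157
gripper_force: 35.0
```

```bash
python3 - <<'E'
from meas import *
s=get_state();print(s['tcp_pos'],s['eef_rot'],s['contact_force'])
c=cams.capture('scene');save(c,'p2',(220,210,420,350),4)
E
```

```text
[0.59144846 0.2076657  0.11334921] [-1.79929730e+02  2.61899181e-02 -8.34641062e+01] [-1.01864542  1.67005094  6.05414794]
```

View pics/p2.png

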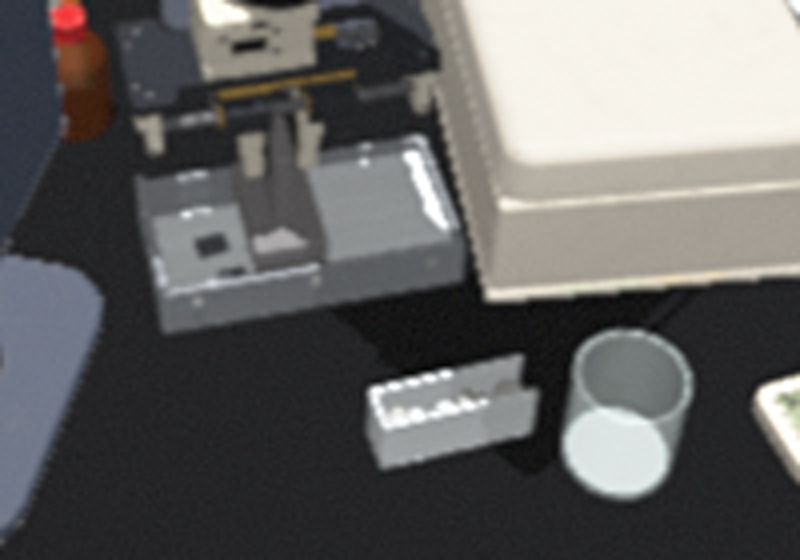

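{"api": "apply_moves", "payload": {"targets": [{"dp": [0, 0, 0.02], "yaw": 0}, {"dp": [0, 0, 0.045], "yaw": 0}, {"dp": [0, 0, 0.065], "yaw": 0}, {"dp": [0.002, 0.03, 0.065], "yaw": -2}, {"dp": [0.006, 0.07, 0.065], "yaw": -6}, {"dp": [0.012, 0.11, 0.065], "yaw": -12.8}, {"dp": [0.016, 0.145, 0.065], "yaw": -12.8}, {"dp": [0.016, 0.156, 0.065], "yaw": -12.8}, {"dp": [0.016, 0.156, 0.05], "yaw": -12.8}, {"dp": [0.016, 0.156, 0.03], "yaw": -12.8}, {"dp": [0.016, 0.156, 0.01], "yaw": -12.8}, {"dp": [0.016, 0.156, -0.01], "yaw": -12.8}, {"dp": [0.016, 0.156, -0.02], "yaw": -12.8}, {"dp": [0.016, 0.156, -0.025], "yaw": -12.8}, {"dp": [0.016, 0.156, -0.025], "yaw": -12.8}, {"dp": [0.016, 0.156, -0.025], "yaw": -12.8}]}}

```text
time_s: 8.78
tcp_pos: [0.6069, 0.3633, 0.0882]
eef_rot: [-180.0, 0.0, -96.3]
contact_force: [0.3, 0.1, -1.7]
gripper_width: 0.0158
gripper_force: 35.0
```

```bash
python3 - <<'E'
from meas import *
for n in('scene','top'):
    c=cams.capture(n)
    if n=='top': save(c,'p3',(180,160,290,260),6)
    else: save(c,'p3s',(220,210,420,350),4)
E
```

```text
(no output)
```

View pics/p3s.png

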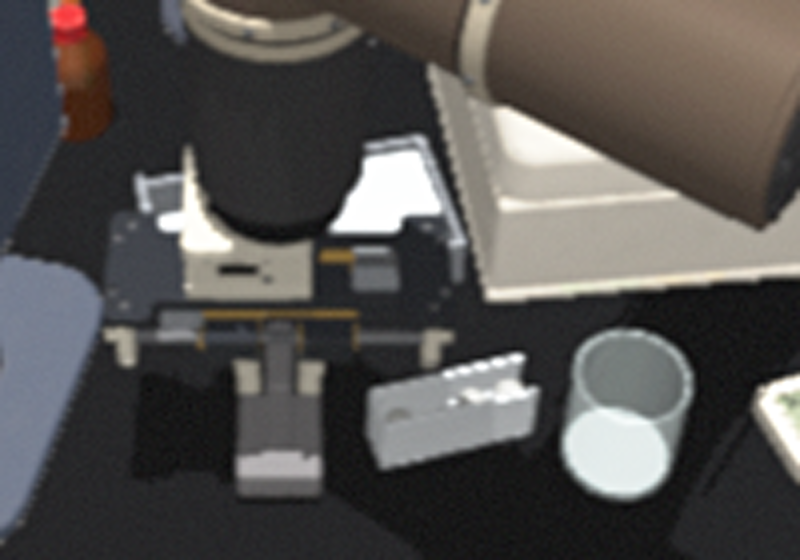

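{"api": "apply_moves", "payload": {"targets": [{"dp": [0, 0, -0.002], "yaw": 0}, {"dp": [0, 0, -0.004], "yaw": 0}, {"dp": [0, 0, -0.005], "yaw": 0}, {"dp": [0, 0, -0.005], "yaw": 0}]}}

```text
time_s: 9.22
tcp_pos: [0.6067, 0.3635, 0.0834]
eef_rot: [-180.0, 0.0, -96.3]
contact_force: [0.1, 0.5, 3.1]
gripper_width: 0.0157
gripper_force: 35.0
```

{"api": "apply_moves", "payload": {"targets": [{"dp": [0, 0, 0], "yaw": 0}, {"dp": [0, 0, 0], "yaw": 0}, {"dp": [0, 0, 0], "yaw": 0}, {"dp": [0, 0, 0], "yaw": 0}, {"dp": [0, 0, 0], "yaw": 0}, {"dp": [0, 0, 0], "yaw": 0}], "grip": -1}}

```text
time_s: 9.72
tcp_pos: [0.6065, 0.3631, 0.0825]
eef_rot: [180.0, -0.0, -96.3]
contact_force: [0.7, -0.2, -1.0]
gripper_width: 0.0504
gripper_force: 0.0
```

{"api": "apply_moves", "payload": {"targets": [{"dp": [0, 0, 0.01], "yaw": 0}, {"dp": [0, 0, 0.03], "yaw": 0}, {"dp": [0, 0, 0.06], "yaw": 0}, {"dp": [0, 0, 0.1], "yaw": 0}, {"dp": [-0.02, 0.01, 0.14], "yaw": 0}, {"dp": [-0.06, 0.02, 0.17], "yaw": 0}, {"dp": [-0.1, 0.025, 0.17], "yaw": 0}, {"dp": [-0.14, 0.027, 0.17], "yaw": 0}, {"dp": [-0.18, 0.028, 0.17], "yaw": 0}, {"dp": [-0.205, 0.029, 0.17], "yaw": 0}, {"dp": [-0.205, 0.029, 0.17], "yaw": 0}, {"dp": [-0.205, 0.029, 0.17], "yaw": 0}]}}

```text
time_s: 10.72
tcp_pos: [0.4002, 0.3926, 0.2544]
eef_rot: [-179.9, 0.1, -96.1]
contact_force: [-0.5, -0.3, -0.3]
gripper_width: 0.0876
gripper_force: 0.0
```

```bash
python3 - <<'E'
from meas import *
c=cams.capture('top');s=cams.capture('scene')
a=cv2.resize(c['image'][165:265,180:290,::-1],None,fx=3.6,fy=3.6,interpolation=cv2.INTER_CUBIC)
b=cv2.resize(s['image'][210:350,220:420,::-1],(514,360),interpolation=cv2.INTER_CUBIC)[:, :400]
cv2.imwrite('pics/p4.png',np.hstack([a,b]))
st=get_state();print(st['tcp_pos'],st['eef_rot'])
for n,c in(('top',c),('scene',s)):
    print(n,'bar',rect(cloud(c,(.54,.67,.29,.43),(.08,.1))))
    Q=cloud(c,(.3,.47,.3,.47),(.072,.087))
    if len(Q)>5:
        A=np.c_[2*Q[:,:2],np.ones(len(Q))];s_=np.linalg.lstsq(A,(Q[:,:2]**2).sum(1),rcond=None)[0];print('rim',len(Q),s_[:2],np.sqrt(s_[2]+s_[0]**2+s_[1]**2),rect(Q))
E
```

```text
[0.40182522 0.39249845 0.25344066] [-1.79958340e+02  6.44226669e-02 -9.62479708e+01]
top bar (81, 0.6078, 0.3643, 52.0, 16.1, 83.1)
rim 70 [0.40021761 0.38925513] 0.032358962917278966 (70, 0.3997, 0.3888, 66.0, 64.8, 44.4)
scene bar (126, 0.6044, 0.3663, 48.6, 14.4, 84.2)
rim 175 [0.40004297 0.39298335] 0.032508124122241015 (175, 0.4003, 0.3926, 67.7, 65.8, 80.1)
```

View pics/p4.png

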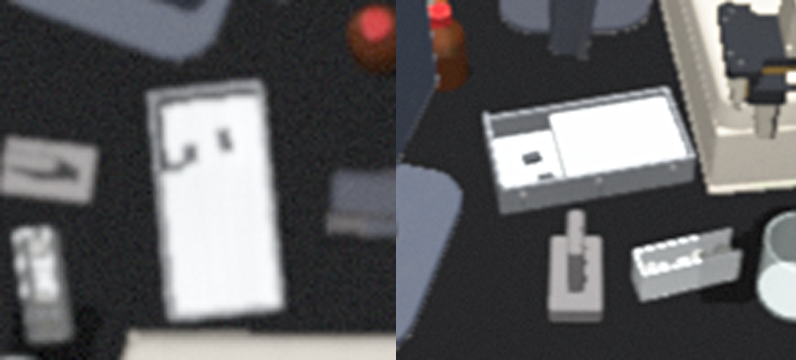

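{"api": "apply_moves", "payload": {"targets": [{"dp": [-0.001, -0.002, 0], "yaw": -84}, {"dp": [-0.001, -0.002, 0], "yaw": -84}, {"dp": [-0.001, -0.002, 0], "yaw": -84}, {"dp": [-0.001, -0.002, 0], "yaw": -84}, {"dp": [-0.001, -0.002, 0], "yaw": -84}, {"dp": [-0.001, -0.002, 0], "yaw": -84}, {"dp": [-0.001, -0.002, 0], "yaw": -84}, {"dp": [-0.001, -0.002, 0], "yaw": -84}, {"dp": [-0.001, -0.002, 0], "yaw": -84}, {"dp": [-0.001, -0.002, 0], "yaw": -84}, {"dp": [-0.001, -0.002, 0], "yaw": -84}, {"dp": [-0.001, -0.002, 0], "yaw": -84}, {"dp": [-0.001, -0.002, 0], "yaw": -84}, {"dp": [-0.001, -0.002, -0.02], "yaw": -84}, {"dp": [-0.001, -0.002, -0.05], "yaw": -84}, {"dp": [-0.001, -0.002, -0.08], "yaw": -84}, {"dp": [-0.001, -0.002, -0.1], "yaw": -84}, {"dp": [-0.001, -0.002, -0.1], "yaw": -84}]}}

```text
time_s: 12.32
tcp_pos: [0.3998, 0.3877, 0.148]
eef_rot: [-179.6, -0.2, 179.8]
contact_force: [-0.2, -1.3, -0.6]
gripper_width: 0.0878
gripper_force: 0.0
```

```bash
python3 - <<'E'
from meas import *
st=get_state();print(st['tcp_pos'],st['eef_rot'],st['joints'].round(0))
c=cams.capture('scene')
Q=cloud(c,(.3,.47,.3,.47),(.074,.084))
A=np.c_[2*Q[:,:2],np.ones(len(Q))];s_=np.linalg.lstsq(A,(Q[:,:2]**2).sum(1),rcond=None)[0];print('rim',len(Q),s_[:2],np.sqrt(s_[2]+s_[0]**2+s_[1]**2),rect(Q))
# chips: dark in top view in trough
c=cams.capture('top');g=cv2.cvtColor(c['image'],cv2.COLOR_RGB2GRAY)
o=np.array([.580,.206]);a=np.radians(6.5);R=np.array([[np.cos(a),np.sin(a)],[-np.sin(a),np.cos(a)]])
v,u=np.mgrid[0:420,0:560];L=(ray(c,u,v,.012)[...,:2]-o)@R.T*1000
m=((g<150)&(abs(L[...,1])<46)&(L[...,0]>-92)&(L[...,0]<92)).astype(np.uint8)
k,_,s,ce=cv2.connectedComponentsWithStats(m)
for i in range(1,k): print(s[i],L[int(round(ce[i,1])),int(round(ce[i,0]))].round(0))
E
```

```text
[0.39976234 0.38769227 0.14795329] [-179.62097284   -0.24529773  179.789601  ] [  64.   15.  -22.   -0.  -54. -154.]
rim 95 [0.39990838 0.39280496] 0.03275017253227726 (95, 0.4093, 0.3975, 68.9, 45.9, -63.4)
[241 202   3   4   7] [ 55. -11.]
[232 206   2   4   7] [48. 23.]
[226 210   2   2   3] [37. 45.]
```

{"api": "apply_moves", "payload": {"targets": [{"dp": [0, 0.002, -0.02], "yaw": 0}, {"dp": [0, 0.002, -0.04], "yaw": 0}, {"dp": [0, 0.002, -0.06], "yaw": 0}, {"dp": [0, 0.002, -0.08], "yaw": 0}, {"dp": [0, 0.002, -0.094], "yaw": 0}, {"dp": [0, 0.002, -0.094], "yaw": 0}, {"dp": [0, 0.002, -0.094], "yaw": 0}]}}

```text
time_s: 13.0
tcp_pos: [0.4013, 0.393, 0.0597]
eef_rot: [180.0, 0.0, 179.8]
contact_force: [1.2, 0.0, 0.6]
gripper_width: 0.0876
gripper_force: 0.0
```

{"api": "apply_moves", "payload": {"targets": [{"dp": [0, 0, 0], "yaw": 0}, {"dp": [0, 0, 0], "yaw": 0}, {"dp": [0, 0, 0], "yaw": 0}, {"dp": [0, 0, 0], "yaw": 0}, {"dp": [0, 0, 0], "yaw": 0}, {"dp": [0, 0, 0], "yaw": 0}, {"dp": [0, 0, 0], "yaw": 0}], "grip": 1, "squeeze": 12}}

```text
time_s: 13.58
tcp_pos: [0.4008, 0.3926, 0.0597]
eef_rot: [179.9, 0.1, 179.7]
contact_force: [0.1, -2.3, 6.7]
gripper_width: 0.068
gripper_force: 12.0
```

{"api": "apply_moves", "payload": {"targets": [{"dp": [0, 0, 0.005], "yaw": 0}, {"dp": [0, 0, 0.02], "yaw": 0}, {"dp": [0, 0, 0.045], "yaw": 0}, {"dp": [0, 0, 0.07], "yaw": 0}, {"dp": [0.02, 0, 0.08], "yaw": 0}, {"dp": [0.05, 0, 0.08], "yaw": 0}, {"dp": [0.08, 0, 0.08], "yaw": 0}, {"dp": [0.11, 0, 0.08], "yaw": 0}, {"dp": [0.135, 0, 0.08], "yaw": 0}, {"dp": [0.145, 0, 0.08], "yaw": 0}, {"dp": [0.145, -0.02, 0.08], "yaw": 0}, {"dp": [0.145, -0.05, 0.08], "yaw": 0}, {"dp": [0.145, -0.08, 0.08], "yaw": 0}, {"dp": [0.145, -0.11, 0.08], "yaw": 0}, {"dp": [0.145, -0.14, 0.08], "yaw": 0}, {"dp": [0.145, -0.165, 0.08], "yaw": 0}, {"dp": [0.145, -0.18, 0.08], "yaw": 0}, {"dp": [0.145, -0.186, 0.08], "yaw": 0}, {"dp": [0.145, -0.186, 0.08], "yaw": 0}, {"dp": [0.145, -0.186, 0.08], "yaw": 0}]}}

```text
time_s: 15.25
tcp_pos: [0.5457, 0.2068, 0.1388]
eef_rot: [180.0, 0.0, 179.7]
contact_force: [0.0, 0.2, 0.1]
gripper_width: 0.0684
gripper_force: 12.0
```

```bash
python3 - <<'E'
from meas import *
st=get_state();print(st['tcp_pos'],st['eef_rot'],st['gripper_width'],st['contact_force'])
c=cams.capture('scene');save(c,'p5',(220,180,420,320),3)
E
```

```text
[0.54571413 0.20676189 0.13882492] [1.79973646e+02 2.94052140e-02 1.79709128e+02] 0.06839121507733352 [0.01632097 0.15031217 0.08583365]
```

View pics/p5.png

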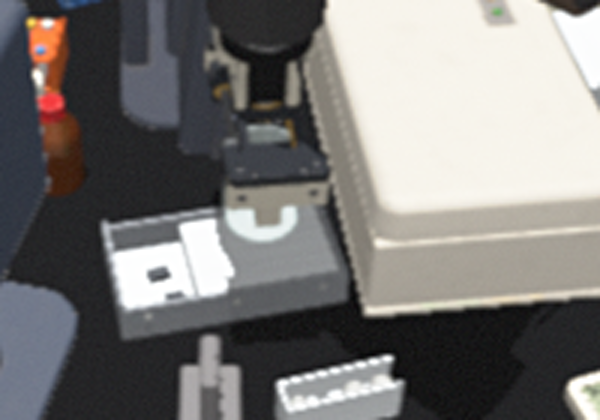

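{"api": "apply_moves", "payload": {"targets": [{"dp": [0, 0, -0.012], "yaw": 0}, {"dp": [0, 0, -0.024], "yaw": 0}, {"dp": [0, 0, -0.034], "yaw": 0}, {"dp": [0, 0, -0.041], "yaw": 0}, {"dp": [0, 0, -0.045], "yaw": 0}, {"dp": [0, 0, -0.048], "yaw": 0}, {"dp": [0, 0, -0.049], "yaw": 0}, {"dp": [0, 0, -0.05], "yaw": 0}, {"dp": [0, 0, -0.05], "yaw": 0}, {"dp": [0, 0, -0.05], "yaw": 0}]}}

```text
time_s: 16.13
tcp_pos: [0.5455, 0.2064, 0.0897]
eef_rot: [180.0, 0.0, 179.7]
contact_force: [-4.6, 1.0, 6.4]
gripper_width: 0.0682
gripper_force: 12.0
```

{"api": "apply_moves", "payload": {"targets": [{"dp": [0, 0, 0], "yaw": 0}, {"dp": [0, 0, 0], "yaw": 0}, {"dp": [0, 0, 0], "yaw": 0}, {"dp": [0, 0, 0], "yaw": 0}, {"dp": [0, 0, 0], "yaw": 0}], "grip": -1}}

```text
time_s: 16.55
tcp_pos: [0.5456, 0.2062, 0.0886]
eef_rot: [-180.0, 0.0, 179.7]
contact_force: [0.9, 1.0, 0.4]
gripper_width: 0.0873
gripper_force: 0.0
```

{"api": "apply_moves", "payload": {"targets": [{"dp": [0, 0, 0.01], "yaw": 0}, {"dp": [0, 0, 0.03], "yaw": 0}, {"dp": [0, 0, 0.06], "yaw": 0}, {"dp": [0, 0, 0.09], "yaw": 0}, {"dp": [0, 0, 0.115], "yaw": 0}, {"dp": [0, 0.03, 0.12], "yaw": 0}, {"dp": [-0.01, 0.07, 0.12], "yaw": 0}, {"dp": [-0.02, 0.11, 0.12], "yaw": 0}, {"dp": [-0.03, 0.14, 0.12], "yaw": 0}, {"dp": [-0.03, 0.16, 0.12], "yaw": 0}, {"dp": [-0.03, 0.16, 0.12], "yaw": 0}, {"dp": [-0.03, 0.16, 0.12], "yaw": 0}]}}

```text
time_s: 17.55
tcp_pos: [0.5151, 0.3672, 0.2088]
eef_rot: [-180.0, -0.0, 179.8]
contact_force: [0.6, -0.7, 0.1]
gripper_width: 0.0872
gripper_force: 0.0
```

```bash
cat >> meas.py <<'E'
def circ(Q):
    A=np.c_[2*Q[:,:2],np.ones(len(Q))];s=np.linalg.lstsq(A,(Q[:,:2]**2).sum(1),rcond=None)[0]
    return len(Q),s[:2].round(4),round(float(np.sqrt(s[2]+s[0]**2+s[1]**2)),4)
E
python3 - <<'E'
from meas import *
st=get_state();print(st['tcp_pos'],st['eef_rot'])
for n in('scene','top'):
    c=cams.capture(n);Q=cloud(c,(.48,.62,.14,.28),(.1,.12));print(n,len(Q),circ(Q) if len(Q)>5 else '',Q[:,2].max() if len(Q) else '')
    if n=='scene': save(c,'p6',(240,200,400,320),5)
    c0=dict(np.load('c0.npz' if n=='top' else 's0.npz'))
    # cup: top walls via colour on original images
    g=cv2.cvtColor(c0['image'],cv2.COLOR_RGB2GRAY);Q=cloud(c0,(.43,.56,.31,.42),(.012,.055));Q=Q[Q[:,0]<.56-0.0]
    Q=Q[Q[:,1]+.0*Q[:,0]>.3]; 
    Q=Q[(Q[:,0]<.557)];k=cv2.fitLine(Q[:,:2].astype(np.float32),cv2.DIST_HUBER,0,.01,.01).ravel();print('cup line',k,np.degrees(np.arctan2(k[1],k[0])),[np.percentile((Q[:,:2]-k[2:])@k[:2],p).round(4) for p in(0,2,98,100)])
E
```

```text
[0.51509826 0.36716733 0.20882485] [-1.79986378e+02 -2.40891413e-03  1.79826168e+02]
scene 148 (148, array([0.5421, 0.2086]), 0.0324) 0.11197613671004436
cup line [ 0.9986505  -0.05193508  0.48746237  0.37336987] -2.9769998 [np.float64(-0.0592), np.float64(-0.0575), np.float64(0.0585), np.float64(0.0607)]
top 73 (73, array([0.5455, 0.2059]), 0.0325) 0.1141105172449333
cup line [0.9946679  0.10312995 0.49910975 0.36553514] 5.919436 [np.float64(-0.0671), np.float64(-0.063), np.float64(0.0495), np.float64(0.052)]
```

View pics/p6.png

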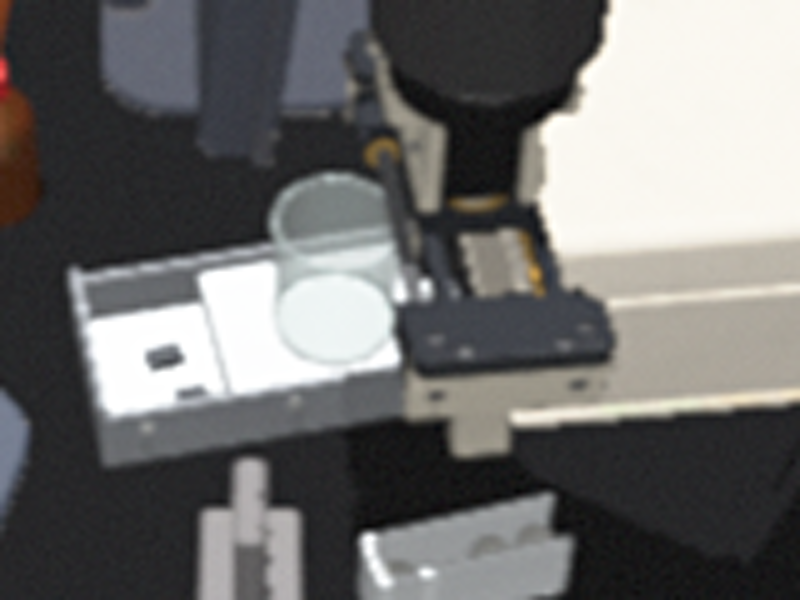

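```bash
python3 - <<'E'
from meas import *
s1=cams.capture('scene')
for n,c in(('top0',dict(np.load('c0.npz'))),('scene0',dict(np.load('s0.npz'))),('scene now',s1)):
    for zr in((.039,.05),(.012,.05)):
        Q=cloud(c,(.438,.57,.32,.41),zr)
        # trim by clustering
        k=cv2.fitLine(Q[:,:2].astype(np.float32),cv2.DIST_HUBER,0,.01,.01).ravel();print(n,zr,rect(Q),np.degrees(np.arctan2(k[1],k[0])).round(1),Q[:,:2].min(0).round(3),Q[:,:2].max(0).round(3))
E
```

```text
top0 (0.039, 0.05) (71, 0.5011, 0.3646, 98.9, 30.3, 9.3) 2.9 [0.45  0.343] [0.551 0.386]
top0 (0.012, 0.05) (309, 0.5015, 0.3645, 99.7, 30.6, 9.3) 10.9 [0.45  0.343] [0.552 0.388]
scene0 (0.039, 0.05) (152, 0.4986, 0.3658, 97.3, 31.6, 9.6) 3.5 [0.449 0.344] [0.548 0.388]
scene0 (0.012, 0.05) (658, 0.4993, 0.3661, 98.8, 32.0, 9.5) 13.7 [0.449 0.344] [0.548 0.389]
scene now (0.039, 0.05) (155, 0.4995, 0.3653, 95.9, 31.4, 9.6) -4.9 [0.45  0.344] [0.548 0.389]
scene now (0.012, 0.05) (655, 0.4992, 0.3658, 98.3, 32.4, 9.9) 15.2 [0.45  0.344] [0.548 0.389]
```

{"api": "apply_moves", "payload": {"targets": [{"dp": [0.019, 0.004, 0], "yaw": 5}, {"dp": [0.019, 0.004, -0.02], "yaw": 9.7}, {"dp": [0.019, 0.004, -0.05], "yaw": 9.7}, {"dp": [0.019, 0.004, -0.08], "yaw": 9.7}, {"dp": [0.019, 0.004, -0.11], "yaw": 9.7}, {"dp": [0.019, 0.004, -0.14], "yaw": 9.7}, {"dp": [0.019, 0.004, -0.16], "yaw": 9.7}, {"dp": [0.019, 0.004, -0.17], "yaw": 9.7}, {"dp": [0.019, 0.004, -0.177], "yaw": 9.7}, {"dp": [0.019, 0.004, -0.177], "yaw": 9.7}, {"dp": [0.019, 0.004, -0.177], "yaw": 9.7}]}}

```text
time_s: 18.62
tcp_pos: [0.5352, 0.3704, 0.0326]
eef_rot: [180.0, 0.1, -170.6]
contact_force: [0.4, 0.0, 0.8]
gripper_width: 0.0873
gripper_force: 0.0
```

{"api": "apply_moves", "payload": {"targets": [{"dp": [0, 0, 0], "yaw": 0}, {"dp": [0, 0, 0], "yaw": 0}, {"dp": [0, 0, 0], "yaw": 0}, {"dp": [0, 0, 0], "yaw": 0}, {"dp": [0, 0, 0], "yaw": 0}, {"dp": [0, 0, 0], "yaw": 0}, {"dp": [0, 0, 0], "yaw": 0}, {"dp": [0, 0, 0], "yaw": 0}, {"dp": [0, 0, 0], "yaw": 0}, {"dp": [0, 0, 0], "yaw": 0}, {"dp": [0, 0, 0], "yaw": 0}, {"dp": [0, 0, 0], "yaw": 0}], "grip": 1, "squeeze": 50}}

```text
time_s: 19.62
tcp_pos: [0.5344, 0.3702, 0.0315]
eef_rot: [-180.0, -0.0, -170.6]
contact_force: [-0.0, -0.4, -1.4]
gripper_width: 0.0285
gripper_force: 50.0
```

```bash
python3 - <<'E'
from meas import *
st=get_state();print(st['tcp_pos'],st['eef_rot'],st['gripper_width'],st['gripper_force'],st['contact_force'],st['moment'])
c=cams.capture('scene');save(c,'p7',(270,240,370,330),6)
E
```

```text
[0.53444081 0.37018563 0.03146604] [-1.79998328e+02 -5.99217703e-03 -1.70582127e+02] 0.028489549029962338 49.99885976314545 [-0.03275192 -0.36020259 -1.42750856] [ 0.10858876 -0.15022082 -0.00634493]
```

View pics/p7.png

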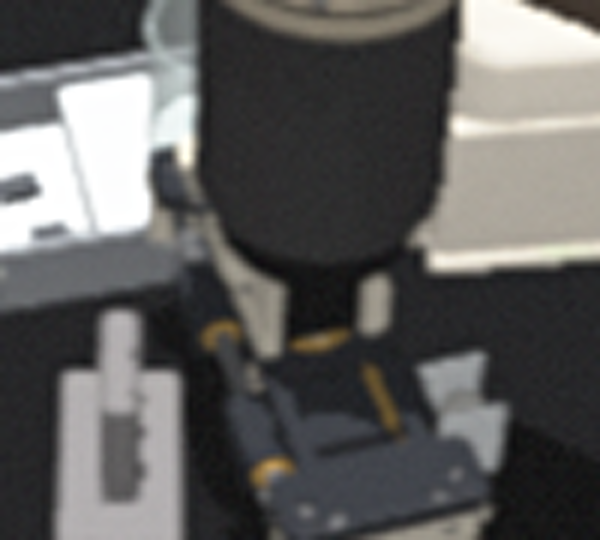

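{"api": "apply_moves", "payload": {"targets": [{"dp": [0, 0, 0.003], "yaw": 0}, {"dp": [0, 0, 0.006], "yaw": 0}, {"dp": [0, 0, 0.01], "yaw": 0}, {"dp": [0, 0, 0.015], "yaw": 0}, {"dp": [0, 0, 0.015], "yaw": 0}, {"dp": [0, 0, 0.015], "yaw": 0}]}}

```text
time_s: 20.17
tcp_pos: [0.5347, 0.3704, 0.0471]
eef_rot: [180.0, 0.0, -170.6]
contact_force: [0.2, 0.1, -4.7]
gripper_width: 0.029
gripper_force: 50.0
```

```bash
python3 - <<'E'
from meas import *
st=get_state();print(st['tcp_pos'],st['contact_force'],st['moment'])
c=cams.capture('scene')
# cup front side wall top: max z profile along x
Q=cloud(c,(.43,.52,.33,.40),(.01,.08))
for x in np.arange(.44,.52,.01):
    q=Q[abs(Q[:,0]-x)<.005];print(x.round(3),len(q),np.percentile(q[:,2],[3,97]).round(4) if len(q) else '')
E
```

```text
[0.53467467 0.37043851 0.04708974] [ 0.2296671   0.08065876 -4.74303398] [ 0.10390524 -0.30013743 -0.00549175]
0.44 0 
0.45 27 [0.0171 0.058 ]
0.46 57 [0.0331 0.0603]
0.47 51 [0.0377 0.06  ]
0.48 6 [0.049  0.0592]
0.49 0 
0.5 0 
0.51 0 
0.52 0
```

{"api": "apply_moves", "payload": {"targets": [{"dp": [0, 0, 0.005], "yaw": 0}, {"dp": [0, 0, 0.015], "yaw": 0}, {"dp": [0, 0, 0.03], "yaw": 0}, {"dp": [0, 0, 0.048], "yaw": 0}, {"dp": [0, 0, 0.066], "yaw": 0}, {"dp": [0, 0, 0.084], "yaw": 0}, {"dp": [0, 0, 0.1], "yaw": 0}, {"dp": [0, 0, 0.112], "yaw": 0}, {"dp": [0, 0, 0.12], "yaw": 0}, {"dp": [0, 0, 0.124], "yaw": 0}, {"dp": [0, 0, 0.125], "yaw": 0}, {"dp": [0, 0, 0.125], "yaw": 0}]}}

```text
time_s: 21.22
tcp_pos: [0.5343, 0.37, 0.1712]
eef_rot: [-180.0, -0.0, -170.6]
contact_force: [-0.5, 0.8, -3.7]
gripper_width: 0.0287
gripper_force: 50.0
```

{"api": "apply_moves", "payload": {"targets": [{"dp": [0, 0, 0], "yaw": 2}, {"dp": [0, 0, 0], "yaw": 6}, {"dp": [0, 0, 0], "yaw": 11}, {"dp": [0, 0, 0], "yaw": 16}, {"dp": [0, 0, 0], "yaw": 21}, {"dp": [0, 0, 0], "yaw": 26}, {"dp": [0, 0, 0], "yaw": 31}, {"dp": [0, 0, 0], "yaw": 36}, {"dp": [0, 0, 0], "yaw": 41}, {"dp": [0, 0, 0], "yaw": 46}, {"dp": [0, 0, 0], "yaw": 51}, {"dp": [0, 0, 0], "yaw": 56}, {"dp": [0, 0, 0], "yaw": 61}, {"dp": [0, 0, 0], "yaw": 66}, {"dp": [0, 0, 0], "yaw": 71}, {"dp": [0, 0, 0], "yaw": 75}, {"dp": [0, 0, 0], "yaw": 78}, {"dp": [0, 0, 0], "yaw": 80}, {"dp": [0, 0, 0], "yaw": 80.5}, {"dp": [0, 0, 0], "yaw": 80.5}]}}

```text
time_s: 22.88
tcp_pos: [0.5341, 0.3699, 0.1705]
eef_rot: [179.9, -0.1, -90.1]
contact_force: [-0.1, -0.1, -3.7]
gripper_width: 0.0288
gripper_force: 50.0
```

```bash
python3 - <<'E'
from meas import *
st=get_state();print(st['tcp_pos'],st['eef_rot'],st['joints'].round(0),st['contact_force'])
for n in('scene','top'):
    c=cams.capture(n)
    Q=cloud(c,(.5,.58,.26,.36),(.13,.2));print(n,len(Q),rect(Q))
    for y in np.arange(.27,.36,.01):
        q=Q[abs(Q[:,1]-y)<.005];print(y.round(3),len(q),np.percentile(q[:,2],[3,97]).round(4) if len(q) else '')
    Q=cloud(c,(.48,.62,.14,.255),(.1,.12));print('beaker',circ(Q) if len(Q)>5 else len(Q))
E
```

```text
[0.53413216 0.36988317 0.17048064] [ 1.79928617e+02 -6.99118852e-02 -9.01119532e+01] [ 52.  21.  -9.  -0. -60. -52.] [-0.1248242  -0.11112786 -3.65998211]
scene 73 (73, 0.5266, 0.3374, 40.0, 19.4, 82.3)
0.27 0 
0.28 0 
0.29 0 
0.3 0 
0.31 0 
0.32 2 [0.1472 0.1513]
0.33 24 [0.1523 0.168 ]
0.34 30 [0.1431 0.1693]
0.35 16 [0.1523 0.183 ]
beaker (16, array([0.5517, 0.2033]), 0.0216)
top 275 (275, 0.5357, 0.3225, 77.2, 32.6, 86.2)
0.27 0 
0.28 3 [0.1454 0.1482]
0.29 57 [0.143  0.1856]
0.3 34 [0.1485 0.1838]
0.31 35 [0.1518 0.1849]
0.32 42 [0.1528 0.1825]
0.33 29 [0.1526 0.1867]
0.34 26 [0.1413 0.1819]
0.35 38 [0.141  0.1848]
beaker (74, array([0.5453, 0.2058]), 0.0324)
```

{"api": "apply_moves", "payload": {"targets": [{"dp": [0.001, -0.003, 0], "yaw": 0}, {"dp": [0.002, -0.009, 0], "yaw": 0}, {"dp": [0.004, -0.018, 0], "yaw": 0}, {"dp": [0.006, -0.028, 0], "yaw": 0}, {"dp": [0.008, -0.038, 0], "yaw": 0}, {"dp": [0.009, -0.047, 0], "yaw": 0}, {"dp": [0.01, -0.055, -0.003], "yaw": 0}, {"dp": [0.0105, -0.06, -0.008], "yaw": 0}, {"dp": [0.0105, -0.063, -0.014], "yaw": 0}, {"dp": [0.0105, -0.063, -0.019], "yaw": 0}, {"dp": [0.0105, -0.063, -0.022], "yaw": 0}, {"dp": [0.0105, -0.063, -0.023], "yaw": 0}, {"dp": [0.0105, -0.063, -0.023], "yaw": 0}]}}

```text
time_s: 24.07
tcp_pos: [0.5448, 0.3074, 0.1479]
eef_rot: [180.0, -0.0, -90.1]
contact_force: [0.0, -0.2, -3.7]
gripper_width: 0.0285
gripper_force: 50.0
```

```bash
python3 - <<'E'
from meas import *
st=get_state();print(st['tcp_pos'],st['eef_rot'],st['contact_force'])
c=cams.capture('top');save(c,'p8',(210,150,280,240),6)
Q=cloud(c,(.536,.553,.2,.33),(.1,.2))
for y in np.arange(.205,.33,.005):
    q=Q[abs(Q[:,1]-y)<.0025];print(y.round(3),len(q),(q[:,2].round(3)).tolist())
E
```

```text
[0.54478677 0.3074392  0.14791384] [ 1.79964951e+02 -3.86292558e-02 -9.00539470e+01] [ 0.03671002 -0.18409304 -3.71477654]
0.205 0 []
0.21 0 []
0.215 0 []
0.22 1 [0.123]
0.225 17 [0.132, 0.134, 0.121, 0.141, 0.133, 0.122, 0.14, 0.128, 0.121, 0.13, 0.134, 0.13, 0.135, 0.119, 0.129, 0.132, 0.119]
0.23 12 [0.154, 0.148, 0.146, 0.154, 0.149, 0.145, 0.153, 0.147, 0.146, 0.143, 0.146, 0.143]
0.235 10 [0.151, 0.151, 0.151, 0.147, 0.148, 0.147, 0.148, 0.15, 0.146, 0.145]
0.24 5 [0.149, 0.15, 0.149, 0.146, 0.146]
0.245 5 [0.145, 0.144, 0.143, 0.145, 0.129]
0.25 14 [0.148, 0.138, 0.133, 0.144, 0.141, 0.128, 0.144, 0.143, 0.134, 0.145, 0.133, 0.132, 0.129, 0.133]
0.255 8 [0.152, 0.149, 0.151, 0.148, 0.146, 0.148, 0.145, 0.141]
0.26 9 [0.148, 0.147, 0.152, 0.152, 0.15, 0.145, 0.147, 0.146, 0.145]
0.265 8 [0.147, 0.152, 0.146, 0.148, 0.144, 0.149, 0.147, 0.14]
0.27 4 [0.129, 0.137, 0.129, 0.128]
0.275 9 [0.128, 0.13, 0.126, 0.132, 0.134, 0.131, 0.131, 0.132, 0.132]
0.28 5 [0.12, 0.121, 0.123, 0.124, 0.123]
0.285 8 [0.12, 0.121, 0.122, 0.124, 0.123, 0.122, 0.121, 0.124]
0.29 10 [0.131, 0.12, 0.133, 0.13, 0.134, 0.117, 0.134, 0.128, 0.13, 0.126]
0.295 1 [0.146]
0.3 3 [0.141, 0.143, 0.136]
0.305 1 [0.12]
0.31 0 []
0.315 0 []
0.32 0 []
0.325 0 []
0.33 0 []
```

View pics/p8.png

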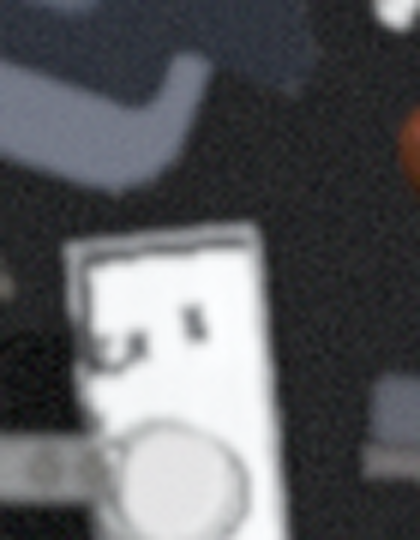

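{"api": "apply_moves", "payload": {"targets": [{"dp": [0, 0, -0.002], "yaw": 0}, {"dp": [0, 0, -0.004], "yaw": 0}, {"dp": [0, 0, -0.005], "yaw": 0}, {"dp": [0, 0, -0.005], "yaw": 0}, {"dp": [0, 0, -0.005], "yaw": 0}]}}

```text
time_s: 24.53
tcp_pos: [0.545, 0.3072, 0.1435]
eef_rot: [180.0, -0.0, -90.1]
contact_force: [-0.8, -0.9, -3.3]
gripper_width: 0.0287
gripper_force: 50.0
```

{"api": "apply_moves", "payload": {"targets": [{"dp": [0, 0, -0.001], "yaw": 0}, {"dp": [0, 0, -0.002], "yaw": 0}, {"dp": [0, 0, -0.002], "yaw": 0}, {"dp": [0, 0, -0.002], "yaw": 0}]}}

```text
time_s: 24.87
tcp_pos: [0.545, 0.3072, 0.1416]
eef_rot: [-180.0, 0.0, -90.1]
contact_force: [1.2, -0.4, -4.0]
gripper_width: 0.0288
gripper_force: 50.0
```

{"api": "apply_moves", "payload": {"targets": [{"dp": [0, 0, 0], "yaw": 0}, {"dp": [0, 0, 0], "yaw": 0}, {"dp": [0, 0, 0], "yaw": 0}], "squeeze": 12}}

```text
time_s: 25.12
tcp_pos: [0.545, 0.3072, 0.1416]
eef_rot: [-180.0, -0.0, -90.1]
contact_force: [-0.3, 0.4, -3.3]
gripper_width: 0.0291
gripper_force: 12.0
```

{"api": "apply_moves", "payload": {"targets": [{"dp": [0, 0, 0], "yaw": 0}, {"dp": [0, 0, 0], "yaw": 0}, {"dp": [0, 0, 0], "yaw": 0}, {"dp": [0, 0, 0], "yaw": 0}], "squeeze": 6}}

```text
time_s: 25.45
tcp_pos: [0.545, 0.3072, 0.1416]
eef_rot: [-180.0, 0.0, -90.1]
contact_force: [0.5, -0.8, -3.3]
gripper_width: 0.029
gripper_force: 6.0
```

```bash
cat > tilt.py <<'E'
from meas import *
st=get_state();print('tcp',st['tcp_pos'].round(4),'F',st['contact_force'].round(1),'M',st['moment'].round(3),'w',round(st['gripper_width'],4),st['gripper_force'])
c=cams.capture('top')
# wall tops: points on side strips of the cup, fit z(y)
Q=cloud(c,(.522,.568,.2,.29),(.1,.24));k=[]
for y in np.arange(.21,.288,.004):
    q=Q[abs(Q[:,1]-y)<.002]
    if len(q)>4: k.append((y,np.percentile(q[:,2],92)))
k=np.array(k);p=np.polyfit(k[:,0],k[:,1],1)
for _ in range(3):
    e=k[:,1]-np.polyval(p,k[:,0]);kk=k[abs(e)<max(.003,np.median(abs(e))*2)];p=np.polyfit(kk[:,0],kk[:,1],1)
print('tilt',np.degrees(np.arctan(p[0])).round(1),'top z at y=.25',np.polyval(p,.25).round(4),'n',len(kk),'front y',k[:,0].min())
# interior: balls as the centre strip
Q=cloud(c,(.538,.552,.17,.31),(.03,.24))
for y in np.arange(.18,.31,.006):
    q=Q[abs(Q[:,1]-y)<.003]
    if len(q): print(y.round(3),(np.median(q[:,2])*1000).round(),end='; ')
print()
s=cams.capture('scene')
for n,cc in(('top',c),('scene',s)):
    Q=cloud(cc,(.49,.61,.15,.225),(.103,.118))
    if len(Q)>8: print(n,'rim',circ(Q))
E
python3 tilt.py
```

```text
tcp [0.545  0.3072 0.1416] F [ 0.5 -0.8 -3.3] M [ 0.11  -0.184  0.015] w 0.029 5.999332442879677
tilt 53.9 top z at y=.25 0.1763 n 13 front y 0.222
0.186 35.0; 0.192 35.0; 0.198 33.0; 0.204 34.0; 0.21 36.0; 0.216 35.0; 0.222 77.0; 0.228 136.0; 0.234 141.0; 0.24 141.0; 0.246 127.0; 0.252 137.0; 0.258 142.0; 0.264 143.0; 0.27 127.0; 0.276 198.0; 0.282 158.0; 0.288 119.0; 0.3 132.0; 0.306 115.0; 
top rim (51, array([0.5456, 0.2028]), 0.0305)
```

{"api": "apply_moves", "payload": {"targets": [{"dp": [0, -0.0005, 0.001], "yaw": 0}, {"dp": [0, -0.001, 0.0025], "yaw": 0}, {"dp": [0, -0.002, 0.004], "yaw": 0}, {"dp": [0, -0.0027, 0.006], "yaw": 0}, {"dp": [0, -0.0035, 0.0075], "yaw": 0}, {"dp": [0, -0.004, 0.0085], "yaw": 0}, {"dp": [0, -0.004, 0.0085], "yaw": 0}, {"dp": [0, -0.004, 0.0085], "yaw": 0}]}}

```text
time_s: 26.22
tcp_pos: [0.545, 0.3031, 0.1503]
eef_rot: [-180.0, 0.0, -90.1]
contact_force: [0.5, -0.1, -0.5]
gripper_width: 0.0289
gripper_force: 6.0
```

```bash
sed -i "s/(.522,.568,.2,.29),(.1,.24)/(.522,.568,.2,.268),(.1,st['tcp_pos'][2]+.025)/" tilt.py; python3 tilt.py
```

```text
tcp [0.545  0.3031 0.1503] F [ 0.5 -0.1 -0.5] M [ 0.032  0.123 -0.03 ] w 0.0289 5.999956056475639
tilt 5.5 top z at y=.25 0.1547 n 11 front y 0.222
0.186 37.0; 0.192 34.0; 0.198 33.0; 0.204 32.0; 0.21 33.0; 0.216 33.0; 0.222 122.0; 0.228 140.0; 0.234 143.0; 0.24 139.0; 0.246 127.0; 0.252 144.0; 0.258 144.0; 0.264 142.0; 0.27 130.0; 0.276 207.0; 0.282 121.0; 0.288 123.0; 0.294 140.0; 0.3 122.0; 
top rim (43, array([0.5455, 0.206 ]), 0.0325)
```

{"api": "apply_moves", "payload": {"targets": [{"dp": [0, -0.0005, 0.001], "yaw": 0}, {"dp": [0, -0.001, 0.002], "yaw": 0}, {"dp": [0, -0.002, 0.003], "yaw": 0}, {"dp": [0, -0.0025, 0.004], "yaw": 0}, {"dp": [0, -0.0034, 0.0052], "yaw": 0}, {"dp": [0, -0.0034, 0.0052], "yaw": 0}, {"dp": [0, -0.0034, 0.0052], "yaw": 0}, {"dp": [0, -0.0034, 0.0052], "yaw": 0}]}}

```text
time_s: 26.98
tcp_pos: [0.545, 0.2997, 0.1554]
eef_rot: [-180.0, -0.0, -90.1]
contact_force: [-0.7, -0.5, -1.5]
gripper_width: 0.0287
gripper_force: 6.0
```

```bash
python3 tilt.py
```

```text
tcp [0.545  0.2997 0.1554] F [-0.7 -0.5 -1.5] M [-0.023  0.094 -0.   ] w 0.0287 5.999996289610863
tilt 10.6 top z at y=.25 0.1564 n 12 front y 0.222
0.186 31.0; 0.192 33.0; 0.198 35.0; 0.204 35.0; 0.21 32.0; 0.216 32.0; 0.222 129.0; 0.228 138.0; 0.234 139.0; 0.24 126.0; 0.246 141.0; 0.252 145.0; 0.258 143.0; 0.264 133.0; 0.27 213.0; 0.276 123.0; 0.282 124.0; 0.288 148.0; 0.294 138.0; 
top rim (47, array([0.5453, 0.204 ]), 0.0311)
```

{"api": "apply_moves", "payload": {"targets": [{"dp": [0, -0.0008, 0.001], "yaw": 0}, {"dp": [0, -0.0015, 0.002], "yaw": 0}, {"dp": [0, -0.0022, 0.003], "yaw": 0}, {"dp": [0, -0.003, 0.004], "yaw": 0}, {"dp": [0, -0.0035, 0.0047], "yaw": 0}, {"dp": [0, -0.004, 0.0054], "yaw": 0}, {"dp": [0, -0.004, 0.0054], "yaw": 0}, {"dp": [0, -0.004, 0.0054], "yaw": 0}, {"dp": [0, -0.004, 0.0054], "yaw": 0}, {"dp": [0, -0.004, 0.0054], "yaw": 0}, {"dp": [0, -0.004, 0.0054], "yaw": 0}, {"dp": [0, -0.004, 0.0054], "yaw": 0}, {"dp": [0, -0.004, 0.0054], "yaw": 0}, {"dp": [0, -0.004, 0.0054], "yaw": 0}]}}

```text
time_s: 28.25
tcp_pos: [0.545, 0.2958, 0.1607]
eef_rot: [-180.0, -0.0, -90.1]
contact_force: [-0.4, -0.3, -2.2]
gripper_width: 0.0287
gripper_force: 6.0
```

```bash
python3 tilt.py
```

```text
tcp [0.545  0.2958 0.1607] F [-0.4 -0.3 -2.2] M [ 0.029  0.043 -0.066] w 0.0287 6.00011638525757
tilt 19.0 top z at y=.25 0.1591 n 12 front y 0.218
0.186 34.0; 0.192 36.0; 0.198 36.0; 0.204 34.0; 0.21 35.0; 0.216 35.0; 0.222 137.0; 0.228 140.0; 0.234 138.0; 0.24 128.0; 0.246 148.0; 0.252 147.0; 0.258 138.0; 0.264 136.0; 0.27 216.0; 0.276 127.0; 0.282 129.0; 0.288 144.0; 
top rim (47, array([0.5456, 0.2051]), 0.0319)
```

{"api": "apply_moves", "payload": {"targets": [{"dp": [0, -0.0005, 0.0005], "yaw": 0}, {"dp": [0, -0.0009, 0.001], "yaw": 0}, {"dp": [0, -0.0013, 0.0015], "yaw": 0}, {"dp": [0, -0.0013, 0.0015], "yaw": 0}, {"dp": [0, -0.0013, 0.0015], "yaw": 0}, {"dp": [0, -0.0013, 0.0015], "yaw": 0}, {"dp": [0, -0.0013, 0.0015], "yaw": 0}, {"dp": [0, -0.0013, 0.0015], "yaw": 0}, {"dp": [0, -0.0013, 0.0015], "yaw": 0}, {"dp": [0, -0.0013, 0.0015], "yaw": 0}, {"dp": [0, -0.0013, 0.0015], "yaw": 0}, {"dp": [0, -0.0013, 0.0015], "yaw": 0}, {"dp": [0, -0.0013, 0.0015], "yaw": 0}, {"dp": [0, -0.0013, 0.0015], "yaw": 0}]}}

```text
time_s: 29.52
tcp_pos: [0.545, 0.2945, 0.1622]
eef_rot: [180.0, -0.0, -90.1]
contact_force: [-0.0, 0.5, -3.3]
gripper_width: 0.0289
gripper_force: 6.0
```

```bash
python3 tilt.py
```

```text
tcp [0.545  0.2945 0.1622] F [-0.   0.5 -3.3] M [ 0.15  -0.048  0.042] w 0.0289 6.000010015850421
tilt 18.1 top z at y=.25 0.1604 n 13 front y 0.214
0.186 36.0; 0.192 35.0; 0.198 34.0; 0.204 34.0; 0.21 34.0; 0.216 34.0; 0.222 137.0; 0.228 138.0; 0.234 140.0; 0.24 128.0; 0.246 145.0; 0.252 147.0; 0.258 134.0; 0.264 137.0; 0.27 139.0; 0.276 127.0; 0.282 129.0; 0.288 146.0; 
top rim (44, array([0.5456, 0.206 ]), 0.0324)
```

{"api": "apply_moves", "payload": {"targets": [{"dp": [0, -0.0005, 0.0005], "yaw": 0}, {"dp": [0, -0.0009, 0.001], "yaw": 0}, {"dp": [0, -0.0013, 0.0015], "yaw": 0}, {"dp": [0, -0.0013, 0.0015], "yaw": 0}, {"dp": [0, -0.0013, 0.0015], "yaw": 0}, {"dp": [0, -0.0013, 0.0015], "yaw": 0}, {"dp": [0, -0.0013, 0.0015], "yaw": 0}, {"dp": [0, -0.0013, 0.0015], "yaw": 0}, {"dp": [0, -0.0013, 0.0015], "yaw": 0}, {"dp": [0, -0.0013, 0.0015], "yaw": 0}, {"dp": [0, -0.0013, 0.0015], "yaw": 0}, {"dp": [0, -0.0013, 0.0015], "yaw": 0}, {"dp": [0, -0.0013, 0.0015], "yaw": 0}, {"dp": [0, -0.0013, 0.0015], "yaw": 0}]}}

```text
time_s: 30.78
tcp_pos: [0.545, 0.2932, 0.1637]
eef_rot: [180.0, -0.0, -90.1]
contact_force: [0.7, -0.7, -2.6]
gripper_width: 0.0288
gripper_force: 6.0
```

```bash
python3 tilt.py
```

```text
tcp [0.545  0.2932 0.1637] F [ 0.7 -0.7 -2.6] M [ 0.128 -0.032 -0.018] w 0.0288 6.000011162250303
tilt 18.5 top z at y=.25 0.1594 n 13 front y 0.218
0.186 36.0; 0.192 34.0; 0.198 33.0; 0.204 33.0; 0.21 33.0; 0.216 131.0; 0.222 138.0; 0.228 139.0; 0.234 132.0; 0.24 144.0; 0.246 148.0; 0.252 146.0; 0.258 137.0; 0.264 139.0; 0.27 130.0; 0.276 128.0; 0.282 129.0; 0.288 143.0; 
top rim (47, array([0.5456, 0.2052]), 0.0321)
```

{"api": "apply_moves", "payload": {"targets": [{"dp": [0, -0.0005, 0.0005], "yaw": 0}, {"dp": [0, -0.0009, 0.001], "yaw": 0}, {"dp": [0, -0.0013, 0.0014], "yaw": 0}, {"dp": [0, -0.0013, 0.0014], "yaw": 0}, {"dp": [0, -0.0013, 0.0014], "yaw": 0}, {"dp": [0, -0.0013, 0.0014], "yaw": 0}, {"dp": [0, -0.0013, 0.0014], "yaw": 0}, {"dp": [0, -0.0013, 0.0014], "yaw": 0}, {"dp": [0, -0.0013, 0.0014], "yaw": 0}, {"dp": [0, -0.0013, 0.0014], "yaw": 0}, {"dp": [0, -0.0013, 0.0014], "yaw": 0}, {"dp": [0, -0.0013, 0.0014], "yaw": 0}, {"dp": [0, -0.0013, 0.0014], "yaw": 0}, {"dp": [0, -0.0013, 0.0014], "yaw": 0}]}}

```text
time_s: 32.05
tcp_pos: [0.545, 0.2919, 0.1651]
eef_rot: [-180.0, -0.0, -90.1]
contact_force: [0.4, -0.8, -3.0]
gripper_width: 0.0291
gripper_force: 6.0
```

```bash
python3 tilt.py; python3 - <<'E'
from meas import *
c=cams.capture('scene');save(c,'p9',(270,200,370,280),7)
E
```

```text
tcp [0.545  0.2919 0.1651] F [ 0.4 -0.8 -3. ] M [ 0.018 -0.102 -0.031] w 0.0291 6.000011411961168
tilt 17.0 top z at y=.25 0.1612 n 12 front y 0.218
0.186 54.0; 0.192 49.0; 0.198 33.0; 0.204 34.0; 0.21 36.0; 0.216 34.0; 0.222 78.0; 0.228 112.0; 0.234 126.0; 0.24 141.0; 0.246 145.0; 0.252 147.0; 0.258 143.0; 0.264 182.0; 0.27 130.0; 0.276 130.0; 0.282 149.0; 0.288 144.0; 
top rim (49, array([0.5456, 0.2052]), 0.0321)
```

View pics/p9.png

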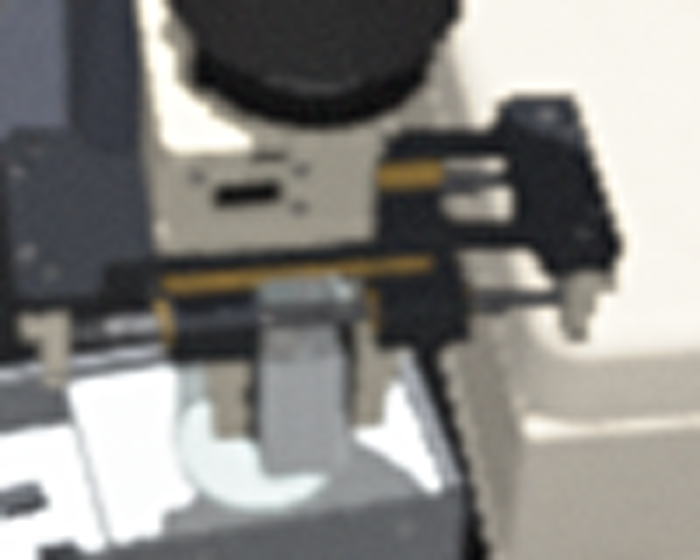

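{"api": "apply_moves", "payload": {"targets": [{"dp": [0, -0.0005, 0.0005], "yaw": 0}, {"dp": [0, -0.0009, 0.001], "yaw": 0}, {"dp": [0, -0.0014, 0.0014], "yaw": 0}, {"dp": [0, -0.0018, 0.0019], "yaw": 0}, {"dp": [0, -0.0018, 0.0019], "yaw": 0}, {"dp": [0, -0.0018, 0.0019], "yaw": 0}, {"dp": [0, -0.0018, 0.0019], "yaw": 0}, {"dp": [0, -0.0018, 0.0019], "yaw": 0}, {"dp": [0, -0.0018, 0.0019], "yaw": 0}, {"dp": [0, -0.0018, 0.0019], "yaw": 0}, {"dp": [0, -0.0018, 0.0019], "yaw": 0}, {"dp": [0, -0.0018, 0.0019], "yaw": 0}, {"dp": [0, -0.0018, 0.0019], "yaw": 0}, {"dp": [0, -0.0018, 0.0019], "yaw": 0}]}}

```text
time_s: 33.37
tcp_pos: [0.545, 0.2901, 0.167]
eef_rot: [180.0, -0.0, -90.1]
contact_force: [0.3, -0.7, -2.8]
gripper_width: 0.0293
gripper_force: 6.0
```

```bash
python3 tilt.py
```

```text
tcp [0.545  0.2901 0.167 ] F [ 0.3 -0.7 -2.8] M [ 0.205 -0.083 -0.007] w 0.0293 6.000030169961974
tilt 19.3 top z at y=.25 0.1631 n 11 front y 0.214
0.186 52.0; 0.192 49.0; 0.198 32.0; 0.204 36.0; 0.21 34.0; 0.216 81.0; 0.222 79.0; 0.228 116.0; 0.234 131.0; 0.24 149.0; 0.246 150.0; 0.252 150.0; 0.258 138.0; 0.264 139.0; 0.27 132.0; 0.276 133.0; 0.282 146.0; 
top rim (46, array([0.5455, 0.206 ]), 0.0325)
scene rim (11, array([0.5139, 0.1934]), 0.0044)
```

{"api": "apply_moves", "payload": {"targets": [{"dp": [0, -0.0005, 0.0005], "yaw": 0}, {"dp": [0, -0.0009, 0.001], "yaw": 0}, {"dp": [0, -0.0014, 0.0014], "yaw": 0}, {"dp": [0, -0.0014, 0.0014], "yaw": 0}, {"dp": [0, -0.0014, 0.0014], "yaw": 0}, {"dp": [0, -0.0014, 0.0014], "yaw": 0}, {"dp": [0, -0.0014, 0.0014], "yaw": 0}, {"dp": [0, -0.0014, 0.0014], "yaw": 0}, {"dp": [0, -0.0014, 0.0014], "yaw": 0}, {"dp": [0, -0.0014, 0.0014], "yaw": 0}, {"dp": [0, -0.0014, 0.0014], "yaw": 0}, {"dp": [0, -0.0014, 0.0014], "yaw": 0}, {"dp": [0, -0.0014, 0.0014], "yaw": 0}, {"dp": [0, -0.0014, 0.0014], "yaw": 0}]}}

```text
time_s: 34.63
tcp_pos: [0.545, 0.2887, 0.1684]
eef_rot: [-180.0, 0.0, -90.1]
contact_force: [-0.7, 0.1, -2.4]
gripper_width: 0.0289
gripper_force: 6.0
```

```bash
python3 tilt.py
```

```text
tcp [0.545  0.2887 0.1684] F [-0.7  0.1 -2.4] M [ 0.169 -0.017 -0.   ] w 0.0289 5.9999943390721455
tilt 19.0 top z at y=.25 0.1637 n 14 front y 0.214
0.186 52.0; 0.192 53.0; 0.198 33.0; 0.204 34.0; 0.21 35.0; 0.216 124.0; 0.222 123.0; 0.228 126.0; 0.234 132.0; 0.24 150.0; 0.246 152.0; 0.252 149.0; 0.258 182.0; 0.264 140.0; 0.27 133.0; 0.282 147.0; 
top rim (45, array([0.5455, 0.2061]), 0.0325)
scene rim (9, array([0.5414, 0.2091]), 0.0331)
```

{"api": "apply_moves", "payload": {"targets": [{"dp": [0, 0, 0], "yaw": 0}, {"dp": [0, 0, 0], "yaw": 0}, {"dp": [0, 0, 0], "yaw": 0}, {"dp": [0, 0, 0], "yaw": 0}, {"dp": [0, 0, 0], "yaw": 0}, {"dp": [0, 0, 0], "yaw": 0}, {"dp": [0, 0, 0], "yaw": 0}, {"dp": [0, 0, 0], "yaw": 0}, {"dp": [0, 0, 0], "yaw": 0}, {"dp": [0, 0, 0], "yaw": 0}, {"dp": [0, 0, 0], "yaw": 0}, {"dp": [0, 0, 0], "yaw": 0}], "squeeze": 4.5}}

```text
time_s: 35.73
tcp_pos: [0.545, 0.2887, 0.1684]
eef_rot: [180.0, -0.0, -90.1]
contact_force: [0.3, -0.7, -2.6]
gripper_width: 0.029
gripper_force: 4.5
```

```bash
python3 tilt.py
```

```text
tcp [0.545  0.2887 0.1684] F [ 0.3 -0.7 -2.6] M [ 0.012 -0.084 -0.031] w 0.029 4.499879570212215
tilt 23.3 top z at y=.25 0.1625 n 12 front y 0.214
0.186 54.0; 0.192 51.0; 0.198 34.0; 0.204 33.0; 0.21 34.0; 0.216 39.0; 0.222 118.0; 0.228 113.0; 0.234 128.0; 0.24 147.0; 0.246 149.0; 0.252 144.0; 0.258 182.0; 0.264 141.0; 0.27 131.0; 0.276 129.0; 0.282 142.0; 
top rim (49, array([0.5453, 0.2034]), 0.0307)
scene rim (9, array([0.5422, 0.2092]), 0.033)
```

{"api": "apply_moves", "payload": {"targets": [{"dp": [0, -0.0005, 0.0005], "yaw": 0}, {"dp": [0, -0.0009, 0.001], "yaw": 0}, {"dp": [0, -0.0014, 0.0013], "yaw": 0}, {"dp": [0, -0.0014, 0.0013], "yaw": 0}, {"dp": [0, -0.0014, 0.0013], "yaw": 0}, {"dp": [0, -0.0014, 0.0013], "yaw": 0}, {"dp": [0, -0.0014, 0.0013], "yaw": 0}, {"dp": [0, -0.0014, 0.0013], "yaw": 0}, {"dp": [0, -0.0014, 0.0013], "yaw": 0}, {"dp": [0, -0.0014, 0.0013], "yaw": 0}, {"dp": [0, -0.0014, 0.0013], "yaw": 0}, {"dp": [0, -0.0014, 0.0013], "yaw": 0}, {"dp": [0, -0.0014, 0.0013], "yaw": 0}, {"dp": [0, -0.0014, 0.0013], "yaw": 0}], "squeeze": 4}}

```text
time_s: 37.0
tcp_pos: [0.545, 0.2873, 0.1697]
eef_rot: [-180.0, 0.0, -90.1]
contact_force: [0.7, -0.1, -3.5]
gripper_width: 0.0288
gripper_force: 4.0
```

```bash
python3 tilt.py
```

```text
tcp [0.545  0.2873 0.1697] F [ 0.7 -0.1 -3.5] M [ 0.108 -0.05   0.035] w 0.0288 4.0000589832197875
tilt 24.4 top z at y=.25 0.1647 n 12 front y 0.214
0.186 52.0; 0.192 50.0; 0.198 33.0; 0.204 33.0; 0.21 35.0; 0.216 35.0; 0.222 118.0; 0.228 113.0; 0.234 128.0; 0.24 146.0; 0.246 150.0; 0.252 144.0; 0.258 228.0; 0.264 140.0; 0.27 132.0; 0.276 128.0; 0.282 148.0; 
top rim (54, array([0.546 , 0.2022]), 0.0299)
scene rim (11, array([0.5423, 0.2075]), 0.0319)
```

{"api": "apply_moves", "payload": {"targets": [{"dp": [0, -0.0005, 0.0005], "yaw": 0}, {"dp": [0, -0.0009, 0.001], "yaw": 0}, {"dp": [0, -0.0014, 0.0013], "yaw": 0}, {"dp": [0, -0.0014, 0.0013], "yaw": 0}, {"dp": [0, -0.0014, 0.0013], "yaw": 0}, {"dp": [0, -0.0014, 0.0013], "yaw": 0}, {"dp": [0, -0.0014, 0.0013], "yaw": 0}, {"dp": [0, -0.0014, 0.0013], "yaw": 0}, {"dp": [0, -0.0014, 0.0013], "yaw": 0}, {"dp": [0, -0.0014, 0.0013], "yaw": 0}, {"dp": [0, -0.0014, 0.0013], "yaw": 0}, {"dp": [0, -0.0014, 0.0013], "yaw": 0}, {"dp": [0, -0.0014, 0.0013], "yaw": 0}, {"dp": [0, -0.0014, 0.0013], "yaw": 0}]}}

```text
time_s: 38.27
tcp_pos: [0.545, 0.2859, 0.171]
eef_rot: [180.0, 0.0, -90.1]
contact_force: [0.3, -0.4, -2.4]
gripper_width: 0.0287
gripper_force: 4.0
```

```bash
python3 tilt.py
```

```text
tcp [0.545  0.2859 0.171 ] F [ 0.3 -0.4 -2.4] M [ 0.04  -0.048  0.036] w 0.0287 4.000099949771538
tilt 25.1 top z at y=.25 0.1645 n 12 front y 0.214
0.186 54.0; 0.192 48.0; 0.198 32.0; 0.204 32.0; 0.21 34.0; 0.216 37.0; 0.222 116.0; 0.228 113.0; 0.234 126.0; 0.24 145.0; 0.246 149.0; 0.252 145.0; 0.258 186.0; 0.264 136.0; 0.27 133.0; 0.276 148.0; 
top rim (54, array([0.5458, 0.2027]), 0.0303)
scene rim (14, array([0.5407, 0.2097]), 0.0332)
```

{"api": "apply_moves", "payload": {"targets": [{"dp": [0, -0.0005, 0.0005], "yaw": 0}, {"dp": [0, -0.0009, 0.001], "yaw": 0}, {"dp": [0, -0.0014, 0.0013], "yaw": 0}, {"dp": [0, -0.0014, 0.0013], "yaw": 0}, {"dp": [0, -0.0014, 0.0013], "yaw": 0}, {"dp": [0, -0.0014, 0.0013], "yaw": 0}, {"dp": [0, -0.0014, 0.0013], "yaw": 0}, {"dp": [0, -0.0014, 0.0013], "yaw": 0}, {"dp": [0, -0.0014, 0.0013], "yaw": 0}, {"dp": [0, -0.0014, 0.0013], "yaw": 0}, {"dp": [0, -0.0014, 0.0013], "yaw": 0}, {"dp": [0, -0.0014, 0.0013], "yaw": 0}, {"dp": [0, -0.0014, 0.0013], "yaw": 0}, {"dp": [0, -0.0014, 0.0013], "yaw": 0}], "squeeze": 3.7}}

```text
time_s: 39.53
tcp_pos: [0.545, 0.2845, 0.1723]
eef_rot: [-180.0, 0.0, -90.1]
contact_force: [0.6, -0.4, -1.7]
gripper_width: 0.0289
gripper_force: 3.7
```

```bash
python3 tilt.py
```

```text
tcp [0.545  0.2845 0.1723] F [ 0.6 -0.4 -1.7] M [ 0.038 -0.096  0.039] w 0.0289 3.6999457085039467
tilt 24.9 top z at y=.25 0.1653 n 11 front y 0.214
0.186 52.0; 0.192 50.0; 0.198 34.0; 0.204 33.0; 0.21 34.0; 0.216 36.0; 0.222 118.0; 0.228 122.0; 0.234 137.0; 0.24 148.0; 0.246 147.0; 0.252 138.0; 0.258 186.0; 0.264 138.0; 0.27 132.0; 0.276 150.0; 
top rim (53, array([0.5457, 0.2023]), 0.03)
scene rim (15, array([0.5429, 0.2072]), 0.0323)
```

{"api": "apply_moves", "payload": {"targets": [{"dp": [0, -0.0005, 0.0005], "yaw": 0}, {"dp": [0, -0.0009, 0.0009], "yaw": 0}, {"dp": [0, -0.0014, 0.0013], "yaw": 0}, {"dp": [0, -0.0014, 0.0013], "yaw": 0}, {"dp": [0, -0.0014, 0.0013], "yaw": 0}, {"dp": [0, -0.0014, 0.0013], "yaw": 0}, {"dp": [0, -0.0014, 0.0013], "yaw": 0}, {"dp": [0, -0.0014, 0.0013], "yaw": 0}, {"dp": [0, -0.0014, 0.0013], "yaw": 0}, {"dp": [0, -0.0014, 0.0013], "yaw": 0}, {"dp": [0, -0.0014, 0.0013], "yaw": 0}, {"dp": [0, -0.0014, 0.0013], "yaw": 0}, {"dp": [0, -0.0014, 0.0013], "yaw": 0}, {"dp": [0, -0.0014, 0.0013], "yaw": 0}]}}

```text
time_s: 40.8
tcp_pos: [0.545, 0.2831, 0.1735]
eef_rot: [180.0, -0.0, -90.1]
contact_force: [0.4, -0.4, -2.9]
gripper_width: 0.0288
gripper_force: 3.7
```

```bash
python3 tilt.py
```

```text
tcp [0.545  0.2831 0.1735] F [ 0.4 -0.4 -2.9] M [ 0.086 -0.082 -0.018] w 0.0288 3.7000088312197477
tilt 25.9 top z at y=.25 0.1651 n 11 front y 0.214
0.186 52.0; 0.192 53.0; 0.198 34.0; 0.204 34.0; 0.21 34.0; 0.216 36.0; 0.222 119.0; 0.228 119.0; 0.234 145.0; 0.24 151.0; 0.246 148.0; 0.252 141.0; 0.258 144.0; 0.264 135.0; 0.27 135.0; 
top rim (51, array([0.5459, 0.203 ]), 0.0304)
scene rim (19, array([0.5443, 0.2056]), 0.0316)
```

{"api": "apply_moves", "payload": {"targets": [{"dp": [0, -0.0005, 0.0006], "yaw": 0}, {"dp": [0, -0.0009, 0.0012], "yaw": 0}, {"dp": [0, -0.0013, 0.0018], "yaw": 0}, {"dp": [0, -0.0013, 0.0018], "yaw": 0}, {"dp": [0, -0.0013, 0.0018], "yaw": 0}, {"dp": [0, -0.0013, 0.0018], "yaw": 0}, {"dp": [0, -0.0013, 0.0018], "yaw": 0}, {"dp": [0, -0.0013, 0.0018], "yaw": 0}, {"dp": [0, -0.0013, 0.0018], "yaw": 0}, {"dp": [0, -0.0013, 0.0018], "yaw": 0}, {"dp": [0, -0.0013, 0.0018], "yaw": 0}, {"dp": [0, -0.0013, 0.0018], "yaw": 0}, {"dp": [0, -0.0013, 0.0018], "yaw": 0}, {"dp": [0, -0.0013, 0.0018], "yaw": 0}]}}

```text
time_s: 42.07
tcp_pos: [0.545, 0.2818, 0.1754]
eef_rot: [-180.0, 0.0, -90.1]
contact_force: [-0.7, -1.1, -1.7]
gripper_width: 0.0289
gripper_force: 3.7
```

```bash
python3 tilt.py
```

```text
tcp [0.545  0.2818 0.1754] F [-0.7 -1.1 -1.7] M [ 0.072 -0.18   0.031] w 0.0289 3.7000141642056406
tilt 29.2 top z at y=.25 0.1669 n 12 front y 0.214
0.18 53.0; 0.186 52.0; 0.192 51.0; 0.198 34.0; 0.204 35.0; 0.21 35.0; 0.216 76.0; 0.222 116.0; 0.228 120.0; 0.234 128.0; 0.24 131.0; 0.246 126.0; 0.252 139.0; 0.258 140.0; 0.264 139.0; 0.27 135.0; 0.276 147.0; 
top rim (54, array([0.5457, 0.201 ]), 0.0293)
scene rim (22, array([0.5521, 0.1975]), 0.0289)
```

```bash
python3 - <<'E'
from meas import *
c=cams.capture('top');Q=cloud(c,(.505,.585,.168,.235),(.04,.075));print('balls in beaker cells (x,y,z):')
for x in np.arange(.515,.58,.006): print(x.round(3),[(y.round(3),int(np.median(q[:,2])*1000),len(q)) for y in np.arange(.174,.23,.006) for q in [Q[(abs(Q[:,0]-x)<.003)&(abs(Q[:,1]-y)<.003)]] if len(q)])
# anything stray, on plate/table near
Q=cloud(c,(.4,.72,.12,.45),(.036,.06));print(len(Q))
E
```

```text
balls in beaker cells (x,y,z):
0.515 [(np.float64(0.186), 41, 1), (np.float64(0.192), 49, 3), (np.float64(0.198), 53, 2), (np.float64(0.204), 71, 2), (np.float64(0.21), 64, 1)]
0.521 [(np.float64(0.18), 59, 2), (np.float64(0.186), 57, 2), (np.float64(0.222), 47, 1), (np.float64(0.228), 58, 2)]
0.527 [(np.float64(0.174), 65, 1), (np.float64(0.18), 55, 2), (np.float64(0.228), 59, 2)]
0.533 [(np.float64(0.174), 56, 3)]
0.539 [(np.float64(0.174), 68, 2), (np.float64(0.186), 51, 2), (np.float64(0.192), 52, 1)]
0.545 [(np.float64(0.174), 59, 4), (np.float64(0.186), 51, 4), (np.float64(0.192), 51, 2), (np.float64(0.198), 45, 1)]
0.551 [(np.float64(0.174), 72, 1), (np.float64(0.18), 50, 1), (np.float64(0.186), 52, 4), (np.float64(0.192), 47, 2)]
0.557 [(np.float64(0.174), 60, 2), (np.float64(0.186), 45, 1), (np.float64(0.204), 46, 2), (np.float64(0.21), 45, 3), (np.float64(0.216), 45, 1)]
0.563 [(np.float64(0.18), 51, 1), (np.float64(0.204), 48, 4), (np.float64(0.21), 49, 4), (np.float64(0.216), 49, 4)]
0.569 [(np.float64(0.18), 68, 1), (np.float64(0.204), 52, 3), (np.float64(0.21), 50, 3), (np.float64(0.216), 46, 1), (np.float64(0.222), 60, 2)]
0.575 [(np.float64(0.198), 57, 2), (np.float64(0.204), 51, 2), (np.float64(0.21), 59, 4), (np.float64(0.216), 48, 2), (np.float64(0.222), 64, 3)]
363
```

{"api": "apply_moves", "payload": {"targets": [{"dp": [0, 0.002, -0.0017], "yaw": 0}, {"dp": [0, 0.004, -0.0034], "yaw": 0}, {"dp": [0, 0.006, -0.0052], "yaw": 0}, {"dp": [0, 0.008, -0.007], "yaw": 0}, {"dp": [0, 0.0098, -0.009], "yaw": 0}, {"dp": [0, 0.0115, -0.011], "yaw": 0}, {"dp": [0, 0.0133, -0.013], "yaw": 0}, {"dp": [0, 0.0149, -0.0151], "yaw": 0}, {"dp": [0, 0.0165, -0.0173], "yaw": 0}, {"dp": [0, 0.018, -0.0195], "yaw": 0}, {"dp": [0, 0.019, -0.0212], "yaw": 0}, {"dp": [0, 0.02, -0.0229], "yaw": 0}, {"dp": [0, 0.02, -0.0229], "yaw": 0}, {"dp": [0, 0.02, -0.0229], "yaw": 0}]}}

```text
time_s: 43.38
tcp_pos: [0.5448, 0.3017, 0.1522]
eef_rot: [180.0, -0.0, -90.1]
contact_force: [0.1, 0.7, -2.7]
gripper_width: 0.0293
gripper_force: 3.7
```

```bash
python3 tilt.py
```

```text
tcp [0.5448 0.3017 0.1522] F [ 0.1  0.7 -2.7] M [ 0.165 -0.107 -0.008] w 0.0293 3.6995213851332664
tilt 6.8 top z at y=.25 0.1552 n 12 front y 0.218
0.18 51.0; 0.186 52.0; 0.192 51.0; 0.198 35.0; 0.204 33.0; 0.21 33.0; 0.216 32.0; 0.222 120.0; 0.228 111.0; 0.234 123.0; 0.24 127.0; 0.246 128.0; 0.252 121.0; 0.258 120.0; 0.264 129.0; 0.27 130.0; 0.276 210.0; 0.282 120.0; 0.288 129.0; 0.294 143.0; 0.3 122.0; 
top rim (50, array([0.5459, 0.2029]), 0.0305)
```

{"api": "apply_moves", "payload": {"targets": [{"dp": [0, 0.001, -0.0015], "yaw": 0}, {"dp": [0, 0.002, -0.003], "yaw": 0}, {"dp": [0, 0.003, -0.005], "yaw": 0}, {"dp": [0, 0.004, -0.007], "yaw": 0}, {"dp": [0, 0.004, -0.007], "yaw": 0}, {"dp": [0, 0.004, -0.007], "yaw": 0}]}}

```text
time_s: 43.98
tcp_pos: [0.5449, 0.3059, 0.1451]
eef_rot: [180.0, -0.0, -90.1]
contact_force: [-0.0, 0.6, -2.6]
gripper_width: 0.0291
gripper_force: 3.7
```

```bash
python3 tilt.py
```

```text
tcp [0.5449 0.3059 0.1451] F [-0.   0.6 -2.6] M [ 0.088 -0.077  0.003] w 0.0291 3.69992908090353
tilt -1.7 top z at y=.25 0.1528 n 11 front y 0.222
0.18 50.0; 0.186 53.0; 0.192 52.0; 0.198 33.0; 0.204 34.0; 0.21 34.0; 0.216 33.0; 0.222 118.0; 0.228 37.0; 0.234 119.0; 0.24 124.0; 0.246 125.0; 0.252 123.0; 0.258 115.0; 0.264 125.0; 0.27 124.0; 0.276 205.0; 0.282 115.0; 0.288 125.0; 0.3 131.0; 
top rim (52, array([0.5456, 0.2022]), 0.0301)
```

{"api": "apply_moves", "payload": {"targets": [{"dp": [0, 0, 0], "yaw": 0}, {"dp": [0, 0, 0], "yaw": 0}, {"dp": [0, 0, 0], "yaw": 0}, {"dp": [0, 0, 0], "yaw": 0}, {"dp": [0, 0, 0.002], "yaw": 0}, {"dp": [0, 0, 0.007], "yaw": 0}, {"dp": [0, 0, 0.015], "yaw": 0}, {"dp": [0, 0, 0.022], "yaw": 0}, {"dp": [0, 0, 0.027], "yaw": 0}, {"dp": [0, 0.003, 0.03], "yaw": 0}, {"dp": [-0.001, 0.009, 0.03], "yaw": 0}, {"dp": [-0.003, 0.018, 0.03], "yaw": 0}, {"dp": [-0.005, 0.028, 0.03], "yaw": 0}, {"dp": [-0.007, 0.038, 0.03], "yaw": 0}, {"dp": [-0.009, 0.048, 0.03], "yaw": 0}, {"dp": [-0.01, 0.056, 0.03], "yaw": 0}, {"dp": [-0.0105, 0.061, 0.03], "yaw": 0}, {"dp": [-0.0105, 0.064, 0.03], "yaw": 0}, {"dp": [-0.0105, 0.064, 0.03], "yaw": 0}], "squeeze": 50}}

```text
time_s: 45.67
tcp_pos: [0.5344, 0.3705, 0.1752]
eef_rot: [180.0, -0.0, -90.0]
contact_force: [0.3, 0.0, -2.8]
gripper_width: 0.0287
gripper_force: 50.0
```

{"api": "apply_moves", "payload": {"targets": [{"dp": [0, 0, 0], "yaw": -2}, {"dp": [0, 0, 0], "yaw": -6}, {"dp": [0, 0, 0], "yaw": -11}, {"dp": [0, 0, 0], "yaw": -16}, {"dp": [0, 0, 0], "yaw": -21}, {"dp": [0, 0, 0], "yaw": -26}, {"dp": [0, 0, 0], "yaw": -31}, {"dp": [0, 0, 0], "yaw": -36}, {"dp": [0, 0, 0], "yaw": -41}, {"dp": [0, 0, 0], "yaw": -46}, {"dp": [0, 0, 0], "yaw": -51}, {"dp": [0, 0, 0], "yaw": -56}, {"dp": [0, 0, 0], "yaw": -61}, {"dp": [0, 0, 0], "yaw": -66}, {"dp": [0, 0, 0], "yaw": -71}, {"dp": [0, 0, 0], "yaw": -75}, {"dp": [0, 0, 0], "yaw": -78}, {"dp": [0, 0, 0], "yaw": -80}, {"dp": [0, 0, 0], "yaw": -80.5}, {"dp": [0, 0, 0], "yaw": -80.5}]}}

```text
time_s: 47.33
tcp_pos: [0.5346, 0.3694, 0.1755]
eef_rot: [-180.0, 0.0, -170.6]
contact_force: [0.8, -0.9, -2.2]
gripper_width: 0.0284
gripper_force: 50.0
```

```bash
python3 - <<'E'
from meas import *
st=get_state();print(st['tcp_pos'],st['eef_rot'],st['contact_force'],st['gripper_width'])
for n in('top','scene'):
    c=cams.capture(n);Q=cloud(c,(.43,.52,.33,.40),(.11,.2));print(n)
    for x in np.arange(.44,.52,.01):
        q=Q[abs(Q[:,0]-x)<.005];print(x.round(3),len(q),np.percentile(q[:,2],[3,95]).round(4) if len(q) else '')
    Q=cloud(c,(.48,.62,.14,.28),(.1,.12));print('beaker',circ(Q) if len(Q)>8 else '')
    print('bar',rect(cloud(c,(.54,.68,.29,.45),(.08,.1))))
E
```

```text
[0.53461343 0.36942592 0.17552377] [-1.79997079e+02  2.02335829e-03 -1.70579330e+02] [ 0.78372019 -0.86509077 -2.20215816] 0.028387981646869377
top
0.44 0 
0.45 17 [0.1416 0.182 ]
0.46 52 [0.1448 0.1843]
0.47 38 [0.1422 0.1835]
0.48 41 [0.1469 0.1842]
0.49 48 [0.1418 0.1832]
0.5 39 [0.1502 0.1841]
0.51 5 [0.1461 0.1684]
0.52 0 
beaker (72, array([0.5455, 0.2057]), 0.0325)
bar (67, 0.6084, 0.3658, 47.4, 16.4, 82.5)
scene
0.44 0 
0.45 30 [0.1533 0.1836]
0.46 40 [0.1599 0.1854]
0.47 17 [0.1646 0.1827]
0.48 0 
0.49 0 
0.5 0 
0.51 0 
0.52 0 
beaker (42, array([0.5441, 0.2087]), 0.0306)
bar (129, 0.6045, 0.3669, 49.5, 14.4, 84.2)
```

{"api": "apply_moves", "payload": {"targets": [{"dp": [0, 0.001, -0.005], "yaw": 0}, {"dp": [0, 0.001, -0.015], "yaw": 0}, {"dp": [0, 0.001, -0.03], "yaw": 0}, {"dp": [0, 0.001, -0.05], "yaw": 0}, {"dp": [0, 0.001, -0.07], "yaw": 0}, {"dp": [0, 0.001, -0.09], "yaw": 0}, {"dp": [0, 0.001, -0.105], "yaw": 0}, {"dp": [0, 0.001, -0.118], "yaw": 0}, {"dp": [0, 0.001, -0.127], "yaw": 0}, {"dp": [0, 0.001, -0.132], "yaw": 0}, {"dp": [0, 0.001, -0.135], "yaw": 0}, {"dp": [0, 0.001, -0.136], "yaw": 0}, {"dp": [0, 0.001, -0.136], "yaw": 0}]}}

```text
time_s: 48.52
tcp_pos: [0.5347, 0.371, 0.0398]
eef_rot: [180.0, 0.0, -170.6]
contact_force: [-0.3, 0.6, -2.0]
gripper_width: 0.0286
gripper_force: 50.0
```

{"api": "apply_moves", "payload": {"targets": [{"dp": [0, 0, -0.001], "yaw": 0}, {"dp": [0, 0, -0.002], "yaw": 0}, {"dp": [0, 0, -0.003], "yaw": 0}, {"dp": [0, 0, -0.003], "yaw": 0}, {"dp": [0, 0, -0.003], "yaw": 0}]}}

```text
time_s: 48.93
tcp_pos: [0.5345, 0.3708, 0.0366]
eef_rot: [180.0, 0.0, -170.6]
contact_force: [0.7, 0.5, -2.2]
gripper_width: 0.0289
gripper_force: 50.0
```

Not down yet; lower until contact, then ease the squeeze before opening.

{"api": "apply_moves", "payload": {"targets": [{"dp": [0, 0, -0.0007], "yaw": 0}, {"dp": [0, 0, -0.0015], "yaw": 0}, {"dp": [0, 0, -0.0015], "yaw": 0}, {"dp": [0, 0, -0.0015], "yaw": 0}]}}

```text
time_s: 49.27
tcp_pos: [0.5346, 0.3709, 0.0358]
eef_rot: [180.0, 0.0, -170.6]
contact_force: [-2.7, -1.2, 5.4]
gripper_width: 0.0291
gripper_force: 50.0
```

{"api": "apply_moves", "payload": {"targets": [{"dp": [0, 0, 0], "yaw": 0}, {"dp": [0, 0, 0], "yaw": 0}, {"dp": [0, 0, 0], "yaw": 0}, {"dp": [0, 0, 0], "yaw": 0}], "squeeze": 4}}

```text
time_s: 49.6
tcp_pos: [0.5346, 0.371, 0.0357]
eef_rot: [180.0, 0.0, -170.6]
contact_force: [-3.1, -0.9, 6.1]
gripper_width: 0.0291
gripper_force: 4.0
```

{"api": "apply_moves", "payload": {"targets": [{"dp": [0, 0, 0], "yaw": 0}, {"dp": [0, 0, 0], "yaw": 0}, {"dp": [0, 0, 0], "yaw": 0}, {"dp": [0, 0, 0], "yaw": 0}, {"dp": [0, 0, 0], "yaw": 0}, {"dp": [0, 0, 0], "yaw": 0}], "grip": -0.3}}

```text
time_s: 50.1
tcp_pos: [0.5345, 0.3708, 0.0348]
eef_rot: [-180.0, -0.0, -170.6]
contact_force: [0.2, -0.1, 0.7]
gripper_width: 0.0557
gripper_force: 0.0
```

{"api": "apply_moves", "payload": {"targets": [{"dp": [0, 0, 0.01], "yaw": 0}, {"dp": [0, 0, 0.03], "yaw": 0}, {"dp": [0, 0, 0.06], "yaw": 0}, {"dp": [0, 0, 0.1], "yaw": 0}, {"dp": [0, 0, 0.14], "yaw": 0}, {"dp": [0, 0, 0.18], "yaw": 0}, {"dp": [-0.02, 0.03, 0.2], "yaw": 0}, {"dp": [-0.05, 0.06, 0.2], "yaw": 0}, {"dp": [-0.08, 0.09, 0.2], "yaw": 0}, {"dp": [-0.12, 0.12, 0.2], "yaw": 0}, {"dp": [-0.16, 0.14, 0.2], "yaw": 0}, {"dp": [-0.2, 0.15, 0.2], "yaw": 0}, {"dp": [-0.23, 0.15, 0.2], "yaw": 0}, {"dp": [-0.23, 0.15, 0.2], "yaw": 0}, {"dp": [-0.23, 0.15, 0.2], "yaw": 0}]}}

```text
time_s: 51.35
tcp_pos: [0.3023, 0.5214, 0.2362]
eef_rot: [179.9, 0.0, -170.3]
contact_force: [-0.5, -0.5, -0.3]
gripper_width: 0.0567
gripper_force: 0.0
```

```bash
python3 - <<'E'
from meas import *
c=cams.capture('top');s=cams.capture('scene')
a=cv2.resize(c['image'][130:280,160:290,::-1],(400,462),interpolation=cv2.INTER_CUBIC)
b=cv2.resize(s['image'][220:340,260:370,::-1],(400,436),interpolation=cv2.INTER_CUBIC)
b=np.vstack([b,np.zeros((26,400,3),np.uint8)]);cv2.imwrite('pics/p10.png',np.hstack([a,b]))
for n,c in(('top',c),('scene',s)):
    print(n,'cup',rect(cloud(c,(.438,.57,.32,.41),(.039,.05))),'beaker',circ(cloud(c,(.48,.62,.14,.28),(.104,.118))),'bar',rect(cloud(c,(.54,.68,.29,.45),(.08,.1))))
print(get_state()['time_s'],get_state()['tcp_pos'])
E
```

```text
top cup (78, 0.501, 0.3652, 98.8, 30.7, 9.2) beaker (66, array([0.5454, 0.2058]), 0.0325) bar (82, 0.6076, 0.3637, 51.2, 16.2, 82.2)
scene cup (152, 0.4987, 0.3662, 95.6, 32.2, 9.6) beaker (111, array([0.5417, 0.2084]), 0.0325) bar (127, 0.6047, 0.367, 49.3, 14.4, 83.7)
51.45 [0.30457514 0.52089333 0.23576616]
```

View pics/p10.png

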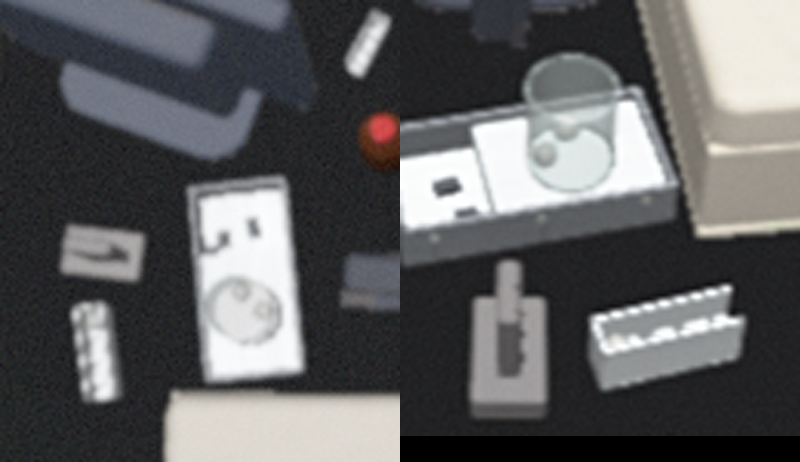

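The last picture shows two balls in the beaker at (543,152) and (567,130), and the plate is clear. The scraper (508,340) and the cup (665,335) are upright on the worktop. I'm handing the job in.

```bash
python3 -c "
from plant import r
print(r.close_job())"
```

```text
the job is handed in; nothing more can be done
None
```

The job is handed in: all 3 chips are in the trough, both pourable balls are in the beaker on the cleared plate (the third was absent), and the scraper and the cup, with its reference ball, are upright on the worktop; I never touched the bottle, jar or tape.

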